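# Wind a running wheel up to its height stop with a fold-away crank handle

## Task

Bring the running wheel up to its imaging height: fold the crank handle with the orange knob on top of the stand fully upright, and wind it clockwise until the carriage seats snugly against the stop screw, by feel, firm but not forced. Then fold the handle flat into the handwheel again and let go, leaving the other things on the table where they are.

Things in the scene. Friction and masses are not known exactly. Their poses are not given: they have to be found in the camera images.
- stand: Screw-driven elevator stand, bolted down: black base 120 x 120 x 12 mm, aluminium column 50 (x) x 40 (y) mm, black handwheel on top (vertical axis, 110 mm across, rim top 239 mm above the table, web inside the rim 8 mm lower). Origin: middle of the base's underside, on the axis of column and handwheel; z up; carriage and running wheel are on its +y side.
- wheel_centre (a point): Point on the handwheel's vertical axis, 250 mm above the table, level with the handle's hinge. Clockwise seen from above, the screw lifts the carriage 10 mm per turn; it needs 0.1 to 2.1 turns to the stop. Wound freely the knob resists with about 3 N along its path; after meeting the stop the drag grows about 1 N per 0.1 rad: 5 to 9 N is snug, over 12 N forced. The screw holds itself.
- handle_pivot (a point): Middle of the handle's hinge, in a steel clevis on the handwheel, 42 mm from the wheel's axis and level with wheel_centre. The hinge pin is horizontal and tangential: the handle swings in the upright plane through the wheel's axis. The clevis reaches 6 mm above the pin.
- knob_centre (a point): Middle of the orange ball knob, 24 mm across, at the handle's end, 50 mm from the hinge. Flat, the handle points inward and the knob lies 8 mm beyond the wheel's axis, its underside 7 mm above the web; upright it is straight above the hinge. The knob revolves on its stem, so fingers need not turn while winding; a pinched knob creeps some mm in the fingers as the handle swings.
- handle (a joint): Fold angle of the handle in rad: 0 flat, 1.571 upright against its stop. It stays where it is left; swinging it takes about 1.6 N at the knob plus what pinching fingers resist.
- carriage: Black carriage on the column's +y side carrying a platform 110 x 158 mm and the running wheel (128 mm across, clear spoked rims, black tread). It moves only up and down, driven by the handwheel. Origin: on the column's axis at the level of the platform's underside; the top of its saddle, which meets the stop screw, is 60 mm above the origin.
- stop: Red height-stop block, 54 x 36 x 24 mm, clamped to the column above the carriage. Origin: on the column's axis at the level of the block's underside. A brass-tipped steel stop screw points down through it, 38 mm to the stand's +y side; its tip hangs 18 to 27 mm below the block, set differently each time and not measured.
- beaker: Empty glass beaker, 68 mm across, 85 mm tall, standing on the table; origin at its underside. Leave alone.
- objective: Spare microscope objective, steel, 33 mm across, 58 mm tall, standing on the table; origin at its underside. Leave alone.
- driver: Screwdriver with a red handle, 160 mm long, lying on the table. Leave alone.
- post_holder: Short dark steel post on a flange, 31 mm across, 50 mm tall, standing on the table; origin at its underside. Leave alone.

How it is judged:
By the outcome, as a careful person would: the job done as asked, in the order asked, and still so for the second after the job is handed in, with the robot touching nothing.
It also fails if it takes over 72 s, if anything falls off the work surface, if the arm or the gripper's body presses on something with over 40 N, if the wrist force passes 120 N, or if a joint passes its speed limit or range.

## Robot

A 7-joint arm with a two-finger parallel gripper is mounted at the origin on the work surface. World frame = base frame: x ahead of the robot, y to its left, z up, the work surface at z = 0. Lengths are in m, angles in rad, forces in N, time in s.
With the tool pointing down it reaches from about 0.4 to 0.85 m from the base axis. Payload 4.4 kg.
Tool frame: the origin (TCP) lies on the front face of the gripper's body, between the roots of the fingers; the fingertips stand 97 mm ahead of it and the grasp point (between the pads) lies ahead of it (r.tcp_to_grasp is the z of the grasp point in the tool frame, in m); z points along the fingers, x is the direction in which the jaws open and shut, and the axes are right-handed (so a half turn about z gives the same grasp; the last joint's range is limited). The gripper opens to 94 mm and grips with 3 to 60 N. Pads are 16 mm wide; open, the fingers measure 119 mm over their backs; the gripper's body (75 mm by 177 mm) begins 78 mm behind the grasp point.
Start: joints at [1.138, 0.628, 0.038, 1.517, -0.027, 0.996, -0.02], TCP at [0.233, -0.607, 0.303] pointing down, gripper open.
Joint ranges: [-3.06, 3.06], [-0.37, 2.12], [-1.25, 1.32], [0.18, 2.47], [-1.1, 4.24], [0.23, 1.98], [-2.94, 2.94]. Speed limits (rad/s): [2.57, 2.57, 3.14, 3.14, 3.14, 3.14, 3.14].

## Interface

Orientations are given as a 3x3 rotation matrix whose columns are the frame's x, y, z axes.
In Python, from rig import r gives the robot as it stands. The module is installed in compiled form; this text tells all that it offers.
- The arm moves only by the tool jog_arm, never from a script. Its argument "commands" is a list of rows, each a list of 2 entries, a list of its own where there are three numbers: the shift along the tool's x, y, z in mm, then the turn, a rotation vector about the tool's x, y, z in degrees. A call has exactly 10 rows; each row shifts and turns the commanded pose from where the row before left it, along the tool's axes as they then stand; what a row does not reach is not made up. A row lasts 1/12 s, in which the tool goes at most 41.7 mm and 7.16 degrees, less where a joint would pass 70% of its speed; a pose out of reach is approached as far as the arm can. A call is refused whole if a number of a shift passes 41.7 or a number of a turn 7.16, either way. A call with a gripper value outside its range is refused whole. "fingers" is the opening, from 0 (shut) to 1 (fully open), set as the call begins (left out, the last holds). The fingers move at their own pace and stop on an object; the grip force is fixed at half the most. Time passes only in rows, so rows that do not move let the fingers close, or fill a call up. It gives the time, the measured TCP pose, the force and the opening at its end, in the units of the state.
- r.state(): the state, without advancing time (a new reading comes with each control period).
- r.capture(name): name is "scene" or "side" or "wrist"; returns a dict with "img" (480x640x3 uint8, red, green, blue), "z_map" (480x640 float32, m along the optical axis (not along the pixel's ray), 0 where there is no reading), "fx", "fy", "cx", "cy" (pixels), "cam_to_world" (4x4, takes a point from camera to world coordinates). Camera axes: x right, y up, looking along -z (the intrinsics and any distortion apply to the point x, -y, -z); pixel columns grow to the right and rows downward; lengths in m; the calibration is good to about 2 mm. A picture is of the moment at which its call begins.
- r.finish_job(): hands the job in, once; it reports no verdict.
Trained networks look in a picture, given as the dict that the camera call returned (one of the last four; its "shot" number tells which), for a name from the list of things; names that differ only in an ending like _2 or _b are one class to them, and where a whole thing is asked for, a point or a joint stands for the part that bears it (a point fixed in the world has none). Each returns a list of dicts, best first, with "conf" (0 to 1); they miss things now and then, are a little off and sometimes report something else, mostly with a low value. They report only what shows in the picture. A call takes as long as a camera call.
- r.spot_in(picture, thing): "uv" ([column, row] in pixels, amid what is visible of it).
- r.outline_of(picture, thing): "pixels" (480x640 bool, what is visible of it) and "uv" ([column, row] in pixels, amid what is visible of it).
- r.mark_of(picture, thing): "uv" ([column, row] in pixels: a listed point, or the origin of a listed thing).
The state is a dict: "clock": time; "q": joint angles; "qd": joint speeds; "joint_torque": joint torques, N m; "tool_pos": TCP position; "tool_rot": TCP orientation; "force": force on the tool from outside, world axes, zero at the start; "moment": the same for the moment, N m; "finger_gap": finger opening in m.
Only numpy, scipy, OpenCV 4.12 (cv2) and the standard library are available. Lean on these libraries where they do the work, as an engineer would, in place of code of your own. Each camera call takes 0.05 s, during which the arm holds its last target. There are 200 camera calls.

## Working session

There is one attempt and no reset: what is moved stays moved. The work goes in short steps, Python scripts to look and compute and a tool call to move; the robot and the scene stay as the last step left them, time stands still between calls to the robot, and variables do not carry over. Pictures are saved under pics/ and viewed, about 8 in all and at most 12, crops included, and the job is handed in when it is done.

Besides the shell and the picture viewer there is one more tool, called by a JSON object that holds its "api" and its "payload", one argument or row to a line. jog_arm: Moves the arm, as the interface text tells. Its arguments: {"type":"object","properties":{"commands":{"type":"array","items":{"type":"array"}},"fingers":{"type":"number"}},"required":["commands"]}

```bash
mkdir -p pics
cat > h.py <<'E'
import numpy as np, cv2
from rig import r
def w(p,uv,z=None):
    """pixel -> world; z: world height plane, else depth map"""
    u,v=uv; d=np.array([(u-p['cx'])/p['fx'],-(v-p['cy'])/p['fy'],-1.]); T=np.array(p['cam_to_world'])
    if z is None:
        a=p['z_map'][int(v)-2:int(v)+3,int(u)-2:int(u)+3]; a=a[a>0]
        return T[:3,:3]@(d*np.median(a))+T[:3,3] if a.size else None
    D=T[:3,:3]@d; return T[:3,3]+D*(z-T[2,3])/D[2]
def save(p,n): cv2.imwrite(f'pics/{n}.png',p['img'][:,:,::-1])
E
python3 - <<'E'
from h import *
np.set_printoptions(precision=4,suppress=True)
print(r.state(), r.tcp_to_grasp)
for c in ['scene','side','wrist']:
    p=r.capture(c); save(p,c+'0'); print(c,np.array(p['cam_to_world'])[:3,3], [k for k in p])
    for t,z in [('wheel_centre',.25),('handle_pivot',.25),('knob_centre',.25),('stand',0),('carriage',None),('stop',None)]:
        for m in r.mark_of(p,t)[:2]: print(t,m['conf'],np.array(m['uv']),w(p,m['uv'],z),w(p,m['uv']))
E
```

```text
{'clock': 0.0, 'q': array([ 1.1382,  0.6293,  0.0385,  1.5183, -0.027 ,  0.9963, -0.02  ]), 'qd': array([-0.0008,  0.0014,  0.0016,  0.0003,  0.0004, -0.0012, -0.002 ]), 'joint_torque': array([  0.0007, -54.9724,   1.1437, -18.6628,  -0.052 ,   0.0235,
         0.0002]), 'tool_pos': array([ 0.233 , -0.6063,  0.3018]), 'tool_rot': array([[ 0.3586, -0.9335, -0.0007],
       [-0.9335, -0.3586,  0.0017],
       [-0.0018,  0.    , -1.    ]]), 'force': array([-0.1548, -0.124 , -0.0914]), 'moment': array([-0.0106,  0.0232, -0.0195]), 'finger_gap': 0.09418356251231225} 0.0784
scene [1.1434 0.2795 0.8454] ['img', 'z_map', 'fx', 'fy', 'cx', 'cy', 'cam_to_world', 'shot']
wheel_centre 0.79 [328.8 181.1] [ 0.5493 -0.0593  0.25  ] [ 0.5518 -0.0578  0.2526]
handle_pivot 0.85 [349.7 190.1] [ 0.5492 -0.02    0.25  ] [ 0.5531 -0.018   0.2539]
knob_centre 0.8 [326.8 177.8] [ 0.5441 -0.0663  0.25  ] [ 0.5511 -0.0623  0.2569]
stand 0.62 [322.2 279.4] [ 0.5543 -0.0602 -0.    ] [ 0.571  -0.0505  0.024 ]
stop 0.67 [326.5 226. ] [ 0.5686 -0.0483  0.1681] [ 0.5686 -0.0483  0.1681]
side [ 0.1339 -0.2145  0.7377] ['img', 'z_map', 'fx', 'fy', 'cx', 'cy', 'cam_to_world', 'shot']
wheel_centre 0.73 [309.2 223.5] [ 0.5457 -0.0582  0.25  ] [ 0.5415 -0.0598  0.2549]
wheel_centre 0.24 [373.7 321.9] [ 0.4185 -0.1854  0.25  ] [ 0.5512 -0.1718  0.0227]
handle_pivot 0.58 [285.4 214.6] [ 0.5514 -0.0193  0.25  ] [ 0.5467 -0.0215  0.2555]
handle_pivot 0.53 [313.8 272.4] [ 0.4658 -0.0925  0.25  ] [ 0.5229 -0.0715  0.1662]
knob_centre 0.98 [316.2 226.9] [ 0.5426 -0.0698  0.25  ] [ 0.5366 -0.072   0.2572]
stand 0.58 [316.9 314.3] [ 0.5471 -0.0664  0.    ] [ 0.5239 -0.0747  0.0414]
carriage 0.88 [313.2 299.9] [ 0.5208 -0.0699  0.0902] [ 0.5208 -0.0699  0.0902]
stop 0.67 [315.7 274.2] [ 0.5235 -0.0743  0.1618] [ 0.5235 -0.0743  0.1618]
wrist [ 0.294  -0.5814  0.3852] ['img', 'z_map', 'fx', 'fy', 'cx', 'cy', 'cam_to_world', 'shot']
```

View pics/scene0.png

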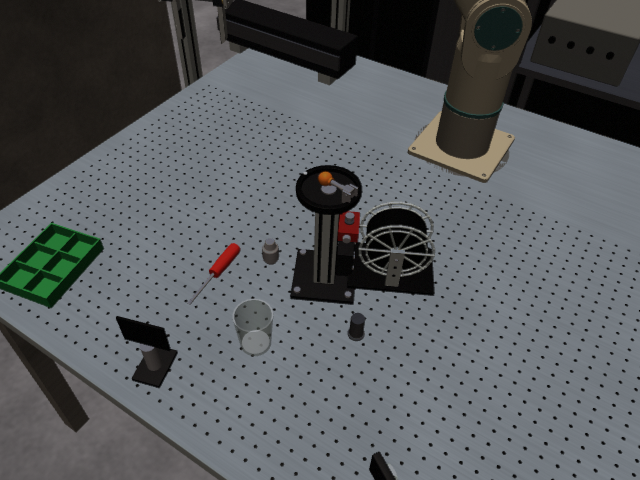

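View pics/side0.png

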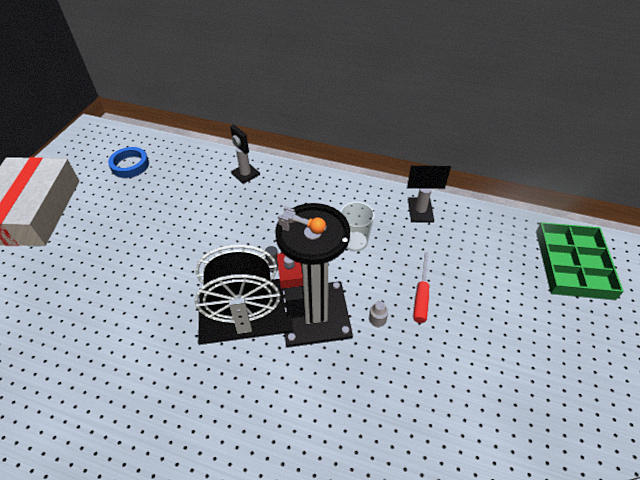

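The scene view has the handwheel at (328,181), with the knob at (326,178) and the clevis at (349,190). The red stop is at (348,225) and the running wheel is to the right. The side view agrees, with the knob at (317,226) and the clevis at (288,215). The handle lies along roughly world y. Next I'll move above it and refine with the wrist camera.

```bash
cat >> h.py <<'E'
from scipy.spatial.transform import Rotation as R
def plan(pts,s=None,nd=1):
    """pts: list of (x,y,z,yaw of tool x in deg), one per row, tool down. prints rows"""
    s=s or r.state(); P=np.array(s['tool_pos']); Q=np.array(s['tool_rot']); out=[]
    for x,y,z,a in pts:
        a=np.radians(a); X=np.array([np.cos(a),np.sin(a),0]); Z=np.array([0,0,-1.]); T=np.column_stack([X,np.cross(Z,X),Z])
        sh=np.round(Q.T@(np.array([x,y,z])-P)*1000,nd); rv=np.round(R.from_matrix(Q.T@T).as_rotvec(degrees=True),nd)
        rv[np.abs(rv)<.15]=0
        out.append([sh.tolist(),rv.tolist()]); P=P+Q@sh/1000; Q=Q@R.from_rotvec(rv,degrees=True).as_matrix()
    for i in range(0,len(out),10): print(str(out[i:i+10]).replace(' ',''))
    return out
E
python3 - <<'E'
from h import *
a=np.array([.233,-.6065,.302,-69.]); b=np.array([.233,-.6065,.45,-69]); c=np.array([.54,-.11,.45,0])
plan([a+(b-a)*k/4 for k in range(1,5)]+[b+(c-b)*k/16 for k in range(1,17)],nd=0)
E
```

```text
[[[-0.0,0.0,-36.0],[0.0,0.0,0.0]],[[-0.0,0.0,-37.0],[0.0,0.0,0.0]],[[-0.0,0.0,-37.0],[0.0,0.0,0.0]],[[-0.0,0.0,-37.0],[0.0,0.0,0.0]],[[-22.0,-29.0,-0.0],[0.0,0.0,-4.0]],[[-20.0,-31.0,-0.0],[0.0,0.0,-5.0]],[[-18.0,-32.0,-0.0],[0.0,0.0,-4.0]],[[-15.0,-33.0,-0.0],[0.0,0.0,-4.0]],[[-12.0,-34.0,-0.0],[0.0,0.0,-5.0]],[[-10.0,-35.0,-0.0],[0.0,0.0,-4.0]]]
[[[-7.0,-36.0,-0.0],[0.0,0.0,-4.0]],[[-5.0,-36.0,-0.0],[0.0,0.0,-4.0]],[[-2.0,-37.0,-0.0],[0.0,0.0,-5.0]],[[1.0,-36.0,-0.0],[0.0,0.0,-4.0]],[[4.0,-36.0,-0.0],[0.0,0.0,-4.0]],[[6.0,-36.0,-0.0],[0.0,0.0,-5.0]],[[10.0,-36.0,-0.0],[0.0,0.0,-4.0]],[[11.0,-34.0,-0.0],[0.0,0.0,-4.0]],[[14.0,-34.0,-0.0],[0.0,0.0,-5.0]],[[17.0,-32.0,-0.0],[0.0,0.0,-4.0]]]
```

{"api": "jog_arm", "payload": {
  "commands": [
    [[0,0,-36],[0,0,0]],
    [[0,0,-37],[0,0,0]],
    [[0,0,-37],[0,0,0]],
    [[0,0,-37],[0,0,0]],
    [[-22,-29,0],[0,0,-4]],
    [[-20,-31,0],[0,0,-5]],
    [[-18,-32,0],[0,0,-4]],
    [[-15,-33,0],[0,0,-4]],
    [[-12,-34,0],[0,0,-5]],
    [[-10,-35,0],[0,0,-4]]
  ]
}}

```text
clock: 1.88
tool_pos: [0.3484, -0.4189, 0.4499]
tool_rot: [[0.734, -0.679, 0.0], [-0.679, -0.734, -0.0], [0.001, 0.0, -1.0]]
force: [0.4, 0.1, 0.8]
finger_gap: 0.0939
```

{"api": "jog_arm", "payload": {
  "commands": [
    [[-7,-36,0],[0,0,-4]],
    [[-5,-36,0],[0,0,-4]],
    [[-2,-37,0],[0,0,-5]],
    [[1,-36,0],[0,0,-4]],
    [[4,-36,0],[0,0,-4]],
    [[6,-36,0],[0,0,-5]],
    [[10,-36,0],[0,0,-4]],
    [[11,-34,0],[0,0,-4]],
    [[14,-34,0],[0,0,-5]],
    [[17,-32,0],[0,0,-4]]
  ],
  "fingers": 0.55
}}

```text
clock: 2.72
tool_pos: [0.5401, -0.1085, 0.45]
tool_rot: [[1.0, 0.004, 0.0], [0.004, -1.0, -0.0], [0.0, 0.0, -1.0]]
force: [0.4, 0.6, 0.8]
finger_gap: 0.0514
```

Run:
```python
from h import *
np.set_printoptions(precision=4,suppress=True)
r.capture('wrist')
s=r.state(); print(s['clock'],s['tool_pos'],s['tool_rot'],s['force'],s['q'])
for c in ['wrist','scene','side']:
    p=r.capture(c); save(p,c+'1'); print(c,np.array(p['cam_to_world'])[:3,3])
    for t,z in [('wheel_centre',.25),('handle_pivot',.25),('knob_centre',.25)]:
        for m in r.mark_of(p,t)[:1]: print(t,m['conf'],np.array(m['uv']),w(p,m['uv'],z),w(p,m['uv']))
    # orange blob: median of visible surface, and rim points by height
    h=cv2.cvtColor(p['img'],cv2.COLOR_RGB2HSV); M=(h[...,0]>5)&(h[...,0]<20)&(h[...,1]>180)&(h[...,2]>80)
    v,u=np.nonzero(M); print('orange',len(u),u.mean(),v.mean(),w(p,(u.mean(),v.mean()),.25))
    vv,uu=np.mgrid[0:480,0:640]; d=p['z_map']; T=np.array(p['cam_to_world'])
    X=np.stack([(uu-p['cx'])/p['fx']*d,-(vv-p['cy'])/p['fy']*d,-d],-1)@T[:3,:3].T+T[:3,3]
    k=(d>0)&(X[...,2]>.236)&(X[...,2]<.242)&(np.hypot(X[...,0]-.547,X[...,1]+.059)<.07)
    q=X[k]; rr=np.hypot(q[:,0]-.547,q[:,1]+.059); 
    q=q[rr>.04]
    if len(q)>20:
        (cx,cy),rad=cv2.minEnclosingCircle((q[:,:2]*1000).astype(np.float32)); print('rim',len(q),cx,cy,rad,q[:,2].mean())
```

```text
2.7667 [ 0.5435 -0.1001  0.45  ] [[ 0.9998  0.0171  0.004 ]
 [ 0.0171 -0.9998  0.0068]
 [ 0.0042 -0.0067 -1.    ]] [1.3847 4.6    1.5483] [ 0.4104  0.3729 -0.4022  1.565   0.1445  1.2305  0.0024]
wrist [ 0.5401 -0.0322  0.5329]
wheel_centre 0.76 [318.8 196.4] [ 0.5421 -0.062   0.25  ] [ 0.5421 -0.0611  0.2586]
handle_pivot 0.55 [327.4 142.5] [ 0.5483 -0.0186  0.25  ] [ 0.5481 -0.0189  0.2566]
knob_centre 0.94 [322.2 204.5] [ 0.5451 -0.0688  0.25  ] [ 0.5449 -0.0672  0.2622]
orange 212 319.9433962264151 202.85377358490567 [ 0.5432 -0.0674  0.25  ]
rim 3712 544.2362670898438 -61.540122985839844 54.98006820678711 0.23925683715295284
scene [1.1434 0.2795 0.8454]
wheel_centre 0.8 [330.3 175.9] [ 0.5368 -0.064   0.25  ] [ 0.5431 -0.0605  0.2561]
handle_pivot 0.66 [348.9 189.5] [ 0.5487 -0.0218  0.25  ] [ 0.5531 -0.0195  0.2544]
knob_centre 0.72 [327.4 177.1] [ 0.5421 -0.0664  0.25  ] [ 0.5495 -0.0621  0.2573]
orange 128 324.96875 177.0390625 [ 0.5441 -0.0698  0.25  ]
rim 660 547.1774291992188 -59.71800231933594 55.936031341552734 0.2377000542302713
side [ 0.1339 -0.2145  0.7377]
wheel_centre 0.61 [310.3 222.2] [ 0.5485 -0.0589  0.25  ] [ 0.5432 -0.0609  0.2563]
handle_pivot 0.93 [286.6 213.8] [ 0.5534 -0.0204  0.25  ] [ 0.5494 -0.0223  0.2547]
knob_centre 0.39 [275.5 267.1] [ 0.4582 -0.0414  0.25  ] [0.5443 0.0046 0.1206]
orange 314 310.68471337579615 198.80254777070064 [ 0.5937 -0.0438  0.25  ]
rim 1015 545.5262451171875 -62.32060241699219 55.89520263671875 0.23856102593366027
```

View pics/wrist1.png

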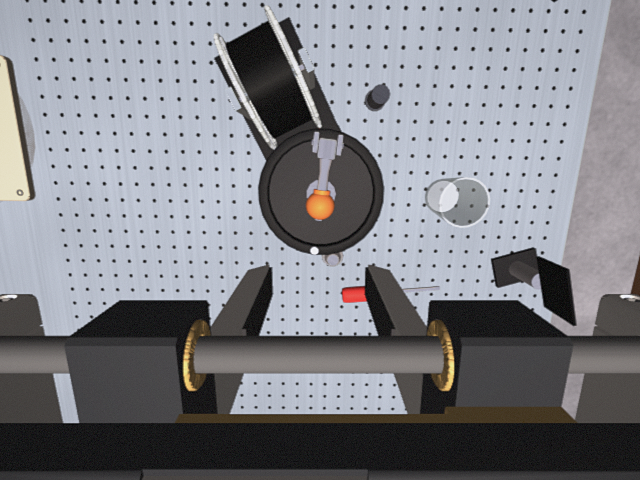

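The wrist view shows the wheel centred at about (320,190), the knob at (320,205) and the clevis at (327,145). The handle is tilted about 6° from world y. The arm was still settling in that shot, so I'll measure once more at rest.

```bash
cat >> h.py <<'E'
def meas(p):
    h=cv2.cvtColor(p['img'],cv2.COLOR_RGB2HSV); M=((h[...,0]>5)&(h[...,0]<20)&(h[...,1]>150)&(h[...,2]>80)).astype(np.uint8)
    vv,uu=np.mgrid[0:480,0:640]; d=p['z_map']; T=np.array(p['cam_to_world'])
    X=np.stack([(uu-p['cx'])/p['fx']*d,-(vv-p['cy'])/p['fy']*d,-d],-1)@T[:3,:3].T+T[:3,3]
    near=(d>0)&(np.hypot(X[...,0]-.545,X[...,1]+.061)<.07)
    k=(M>0)&near; v,u=np.nonzero(k); print('knob',len(u),w(p,((u.min()+u.max())/2,(v.min()+v.max())/2),.25),X[k].mean(0),X[k][:,2].max())
    q=X[near&(abs(X[...,2]-.239)<.003)]; q=q[np.hypot(q[:,0]-.545,q[:,1]+.061)>.04]
    A=cv2.minEnclosingCircle((q[:,:2]*1000).astype(np.float32)); print('rim',len(q),A,q[:,2].mean())
    q=X[near&(X[...,2]>.246)&(M==0)]; print('handle pts',len(q),q.mean(0)); mu=q[:,:2].mean(0); dd=np.linalg.svd(q[:,:2]-mu)[2][0]; print('dir',np.degrees(np.arctan2(dd[1],dd[0])))
    return X
E
python3 - <<'E'
from h import *
np.set_printoptions(precision=4,suppress=True)
p=r.capture('wrist'); s=r.state(); print(s['clock'],s['tool_pos'],s['force'],s['tool_rot'][:,0]); meas(p)
for t,z in [('wheel_centre',.25),('handle_pivot',.25),('knob_centre',.25)]:
        for m in r.mark_of(p,t)[:1]: print(t,m['conf'],w(p,m['uv'],z))
E
```

```text
3.4167 [ 0.5394 -0.1105  0.4498] [0.059  0.7541 0.1104] [ 1.     -0.0006  0.0001]
knob 646 [ 0.5434 -0.0682  0.25  ] [ 0.5431 -0.068   0.2588] 0.2639334747459781
rim 3801 ((544.3017578125, -61.36619567871094), 54.97943878173828) 0.23924503774082861
handle pts 83530 [ 0.5405 -0.0856  0.4676]Traceback (most recent call last):
  File "<stdin>", line 3, in <module>
  File "h.py", line 30, in meas
    q=X[near&(X[...,2]>.246)&(M==0)]; print('handle pts',len(q),q.mean(0)); mu=q[:,:2].mean(0); dd=np.linalg.svd(q[:,:2]-mu)[2][0]; print('dir',np.degrees(np.arctan2(dd[1],dd[0])))
                                                                                                   ~~~~~~~~~~~~~^^^^^^^^^^^^
    u, s, vh = gufunc(a, signature=signature)
               ~~~~~~^^^^^^^^^^^^^^^^^^^^^^^^
numpy._core._exceptions._ArrayMemoryError: Unable to allocate 52.0 GiB for an array with shape (83530, 83530) and data type float64
```

```bash
sed -i 's/full_matrices//; s/np.linalg.svd(q\[:,:2\]-mu)\[2\]\[0\]/np.linalg.svd(q[:,:2]-mu,full_matrices=False)[2][0]/; s/(X\[...,2\]>.246)/(X[...,2]>.246)\&(X[...,2]<.262)/' h.py
python3 - <<'E'
from h import *
zs=[.45,.45,.43,.41,.39,.37,.355,.345,.338,.3344]
plan([(.5415,-.09,.45,-2.7)]+[(.5436,-.069,z,-5.5) for z in zs[1:]],nd=1)
E
```

```text
[[[2.1,-20.5,-0.2],[0.0,0.0,2.7]],[[1.1,-21.1,-0.0],[0.0,0.0,2.8]],[[-0.0,0.0,20.0],[0.0,0.0,0.0]],[[-0.0,-0.0,20.0],[0.0,0.0,0.0]],[[-0.0,-0.0,20.0],[0.0,0.0,0.0]],[[-0.0,-0.0,20.0],[0.0,0.0,0.0]],[[-0.0,-0.0,15.0],[0.0,0.0,0.0]],[[-0.0,-0.0,10.0],[0.0,0.0,0.0]],[[-0.0,-0.0,7.0],[0.0,0.0,0.0]],[[-0.0,-0.0,3.6],[0.0,0.0,0.0]]]
```

{"api": "jog_arm", "payload": {
  "commands": [
    [[2,-20.5,0],[0,0,2.7]],
    [[1,-21,0],[0,0,2.8]],
    [[0,0,20],[0,0,0]],
    [[0,0,20],[0,0,0]],
    [[0,0,20],[0,0,0]],
    [[0,0,20],[0,0,0]],
    [[0,0,15],[0,0,0]],
    [[0,0,10],[0,0,0]],
    [[0,0,7],[0,0,0]],
    [[0,0,3.5],[0,0,0]]
  ],
  "fingers": 0.45
}}

```text
clock: 4.25
tool_pos: [0.5435, -0.0687, 0.3336]
tool_rot: [[0.995, -0.096, -0.001], [-0.096, -0.995, 0.0], [-0.001, -0.0, -1.0]]
force: [-0.5, -0.2, -0.3]
finger_gap: 0.0423
```

{"api": "jog_arm", "payload": {
  "commands": [
    [[0,0,0],[0,0,0]],
    [[0,0,0],[0,0,0]],
    [[0,0,0],[0,0,0]],
    [[0,0,0],[0,0,0]],
    [[0,0,0],[0,0,0]],
    [[0,0,0],[0,0,0]],
    [[0,0,0],[0,0,0]],
    [[0,0,0],[0,0,0]],
    [[0,0,0],[0,0,0]],
    [[0,0,0],[0,0,0]]
  ],
  "fingers": 0
}}

```text
clock: 5.08
tool_pos: [0.5448, -0.0688, 0.335]
tool_rot: [[0.995, -0.096, 0.004], [-0.096, -0.995, -0.0], [0.004, -0.0, -1.0]]
force: [3.7, -1.0, 3.5]
finger_gap: 0.0222
```

Run:
```python
from h import *
np.set_printoptions(precision=4,suppress=True)
s=r.state(); print(s['clock'],s['tool_pos'],s['tool_rot'],s['force'],s['finger_gap'])
# swing: outward u=(cos84.5,sin84.5)
p=np.array([.5436,-.069]); u=np.array([np.cos(np.radians(84.5)),np.sin(np.radians(84.5))])
pts=[]
for k in range(1,21):
    a=np.pi/2*k/20; xy=p+u*.050*(1-np.cos(a)); pts.append((*xy,.3344+.05*np.sin(a),-5.5))
plan(pts,dict(tool_pos=[.5436,-.069,.3344],tool_rot=s['tool_rot']))
```

```text
5.0833 [ 0.5448 -0.0688  0.335 ] [[ 0.9954 -0.0956  0.0036]
 [-0.0956 -0.9954 -0.0003]
 [ 0.0036 -0.0001 -1.    ]] [ 3.744  -0.9554  3.5433] 0.022188599999284405
[[[0.0,-0.2,-3.9],[0.0,-0.2,0.0]],[[0.0,-0.4,-3.9],[0.0,0.0,0.0]],[[0.0,-0.8,-3.9],[0.0,0.0,0.0]],[[0.0,-1.0,-3.8],[0.0,0.0,0.0]],[[0.0,-1.4,-3.6],[0.0,0.0,0.0]],[[0.0,-1.7,-3.6],[0.0,0.0,0.0]],[[0.0,-1.9,-3.4],[0.0,0.0,0.0]],[[0.0,-2.2,-3.3],[0.0,0.0,0.0]],[[0.0,-2.4,-3.1],[0.0,0.0,0.0]],[[0.0,-2.6,-2.9],[0.0,0.0,0.0]]]
[[[0.0,-2.9,-2.6],[0.0,0.0,0.0]],[[0.0,-3.1,-2.4],[0.0,0.0,0.0]],[[0.0,-3.3,-2.2],[0.0,0.0,0.0]],[[0.0,-3.4,-1.9],[0.0,0.0,0.0]],[[0.0,-3.6,-1.7],[0.0,0.0,0.0]],[[0.0,-3.7,-1.3],[0.0,0.0,0.0]],[[0.0,-3.7,-1.1],[0.0,0.0,0.0]],[[0.0,-3.9,-0.8],[0.0,0.0,0.0]],[[0.0,-3.9,-0.4],[0.0,0.0,0.0]],[[0.0,-3.9,-0.2],[0.0,0.0,0.0]]]
```

{"api": "jog_arm", "payload": {
  "commands": [
    [[0,-0.2,-3.9],[0,0,0]],
    [[0,-0.4,-3.9],[0,0,0]],
    [[0,-0.8,-3.9],[0,0,0]],
    [[0,-1,-3.8],[0,0,0]],
    [[0,-1.4,-3.6],[0,0,0]],
    [[0,-1.7,-3.6],[0,0,0]],
    [[0,-1.9,-3.4],[0,0,0]],
    [[0,-2.2,-3.3],[0,0,0]],
    [[0,-2.4,-3.1],[0,0,0]],
    [[0,-2.6,-2.9],[0,0,0]]
  ]
}}

```text
clock: 5.92
tool_pos: [0.546, -0.0557, 0.3695]
tool_rot: [[0.995, -0.096, 0.002], [-0.096, -0.995, -0.002], [0.003, 0.002, -1.0]]
force: [7.4, -3.6, -2.5]
finger_gap: 0.0225
```

Run:
```python
from h import *
s=r.state(); print(s['clock'],s['tool_pos'],s['force'],s['finger_gap'])
p=r.capture('scene'); c=p['img'][110:270,240:440]; cv2.imwrite('pics/s2.png',cv2.resize(c,None,fx=4,fy=4,interpolation=2)[:600,:,::-1])
```

```text
5.9167 [ 0.54598797 -0.05567256  0.36952837] [ 7.43004956 -3.59083333 -2.48361676] 0.022460484396184564
```

View pics/s2.png

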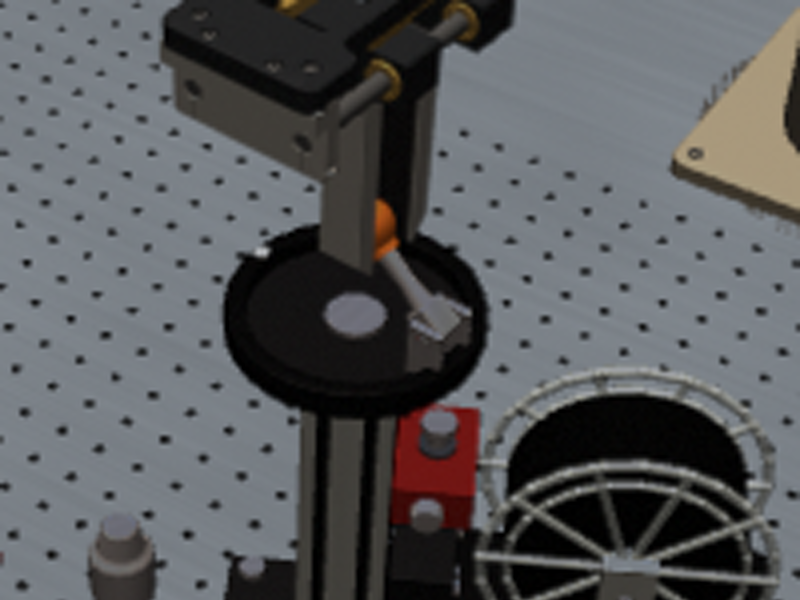

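The crop shows the knob held between the fingers (at 385,230 in the crop) and the handle about 45° up. I'll continue to upright, easing +x slightly and overrunning outward a little to reach the stop.

{"api": "jog_arm", "payload": {
  "commands": [
    [[0.5,-2.9,-2.6],[0,0,0]],
    [[0.5,-3.1,-2.4],[0,0,0]],
    [[0.5,-3.3,-2.2],[0,0,0]],
    [[0.5,-3.4,-1.9],[0,0,0]],
    [[0,-3.6,-1.7],[0,0,0]],
    [[0,-3.7,-1.3],[0,0,0]],
    [[0,-3.7,-1.1],[0,0,0]],
    [[0,-3.9,-0.8],[0,0,0]],
    [[0,-3.9,-0.4],[0,0,0]],
    [[0,-3.9,-0.2],[0,0,0]]
  ]
}}

```text
clock: 6.8
tool_pos: [0.5496, -0.0193, 0.3836]
tool_rot: [[0.995, -0.096, -0.002], [-0.096, -0.995, -0.0], [-0.002, 0.0, -1.0]]
force: [3.5, 2.5, -3.6]
finger_gap: 0.0128
```

{"api": "jog_arm", "payload": {
  "commands": [
    [[0,-1,0],[0,0,0]],
    [[0,-1,0],[0,0,0]],
    [[0,0,0],[0,0,0]],
    [[0,0,0],[0,0,0]],
    [[0,0,0],[0,0,0]],
    [[0,0,0],[0,0,0]],
    [[0,0,0],[0,0,0]],
    [[0,0,0],[0,0,0]],
    [[0,0,0],[0,0,0]],
    [[0,0,0],[0,0,0]]
  ]
}}

```text
clock: 7.63
tool_pos: [0.5504, -0.0172, 0.3841]
tool_rot: [[0.995, -0.096, -0.0], [-0.096, -0.995, 0.0], [-0.0, -0.0, -1.0]]
force: [0.3, 2.3, -1.3]
finger_gap: 0.0005
```

Run:
```python
from h import *
np.set_printoptions(precision=4,suppress=True)
p=r.capture('scene'); q=r.capture('side'); 
a=cv2.resize(p['img'][130:310,270:450],None,fx=2.2,fy=3.3,interpolation=2); 
a=cv2.resize(p['img'][130:310,290:410],(400,600),interpolation=2); b=cv2.resize(q['img'][140:320,240:360],(400,600),interpolation=2)
cv2.imwrite('pics/s3.png',np.hstack([a,b])[:,:,::-1])
for c in (p,q):
  print(c['fx'])
  for t in ['knob_centre','handle_pivot','carriage','stop']:
    for m in r.mark_of(c,t)[:1]: print(t,m['conf'],np.array(m['uv']),w(c,m['uv']), w(c,m['uv'],.30 if t[0]=='k' else .25))
s=r.state(); print(s['clock'],s['tool_pos'],s['force'],s['finger_gap'])
```

```text
554.6251336163962
knob_centre 0.83 [346.1 165.3] [ 0.5627 -0.0229  0.3091] [ 0.5529 -0.028   0.3   ]
handle_pivot 0.72 [351.1 191. ] [ 0.5544 -0.0147  0.2546] [ 0.5498 -0.017   0.25  ]
carriage 0.69 [325.9 261. ] [ 0.5677 -0.0465  0.0768] [0.6974 0.027  0.25  ]
stop 0.69 [326.7 229.6] [ 0.5687 -0.0475  0.1597] [ 0.6444 -0.0045  0.25  ]
456.91285296834053
knob_centre 0.86 [295.1 194.4] [ 0.542  -0.0408  0.3062] [ 0.5479 -0.0383  0.3   ]
handle_pivot 0.85 [287.9 215.5] [ 0.5426 -0.0273  0.2597] [ 0.5508 -0.0235  0.25  ]
carriage 0.77 [316. 301.] [ 0.5239 -0.0737  0.0841] [ 0.4249 -0.1094  0.25  ]
stop 0.7 [312.9 272.2] [ 0.5219 -0.0704  0.1676] [ 0.4658 -0.0913  0.25  ]
8.1333 [ 0.5505 -0.0171  0.3842] [-0.2279  1.1918 -1.2457] 0.0005439463182964656
```

View pics/s3.png

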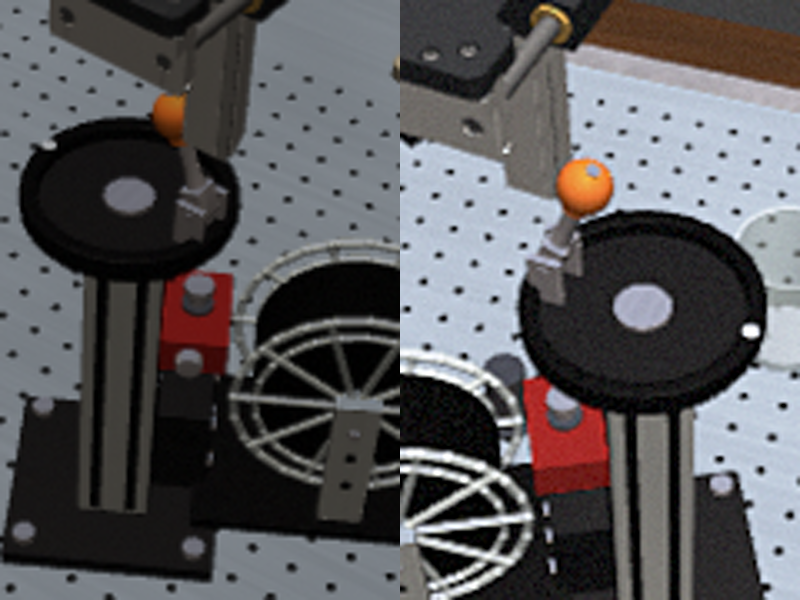

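The knob has slipped out on the inner side, with the handle left at about 65–70° (scene crop 170,115; side crop 585,187). I'll locate the knob by intersecting its ray with the handle plane, then regrip.

```bash
cat >> h.py <<'E'
def knobray(p,C=(.5455,-.061)):
    h=cv2.cvtColor(p['img'],cv2.COLOR_RGB2HSV); M=((h[...,0]>5)&(h[...,0]<20)&(h[...,1]>150)&(h[...,2]>80)).astype(np.uint8)
    n,l,st,ce=cv2.connectedComponentsWithStats(M)
    T=np.array(p['cam_to_world']); best=[]
    for i in range(1,n):
        if st[i,4]<30: continue
        a=st[i]; uv=(a[0]+a[2]/2-.5,a[1]+a[3]/2-.5); X=w(p,uv)
        if X is None or np.hypot(X[0]-C[0],X[1]-C[1])>.08 or X[2]<.22: continue
        print('blob',a,'surface',X); best.append((uv,X))
    return best
E
python3 - <<'E'
from h import *
np.set_printoptions(precision=4,suppress=True)
p=r.capture('side'); T=np.array(p['cam_to_world'])
for uv,X in knobray(p):
    d=X-T[:3,3]; d/=np.linalg.norm(d); print('centre along ray +12mm',X+d*.012)
    C=np.array([.5455,-.061]); n=np.array([np.sin(np.radians(84.5)),-np.cos(np.radians(84.5))])
    k=((C-T[:2,3])@n)/(d[:2]@n); print('plane',T[:3,3]+d*k)
E
```

```text
blob [287 188  17  18 208] surface [ 0.5401 -0.0413  0.3043]
centre along ray +12mm [ 0.5479 -0.0379  0.2959]
plane [ 0.5477 -0.038   0.2961]
```

{"api": "jog_arm", "payload": {
  "commands": [
    [[0,0,0],[0,0,0]],
    [[0,0,0],[0,0,0]],
    [[0,0,0],[0,0,0]],
    [[0,0,0],[0,0,0]],
    [[0,5,1],[0,0,0]],
    [[0,5,1],[0,0,0]],
    [[0,5,2],[0,0,0]],
    [[0,6,2],[0,0,0]],
    [[0,0,0],[0,0,0]],
    [[0,0,0],[0,0,0]]
  ],
  "fingers": 0.45
}}

```text
clock: 9.02
tool_pos: [0.5484, -0.0387, 0.378]
tool_rot: [[0.995, -0.097, -0.0], [-0.097, -0.995, -0.0], [-0.0, 0.0, -1.0]]
force: [-0.5, -0.4, 0.3]
finger_gap: 0.0424
```

{"api": "jog_arm", "payload": {
  "commands": [
    [[0,0,0],[0,0,0]],
    [[0,0,0],[0,0,0]],
    [[0,0,0],[0,0,0]],
    [[0,0,0],[0,0,0]],
    [[0,0,0],[0,0,0]],
    [[0,0,0],[0,0,0]],
    [[0,0,0],[0,0,0]],
    [[0,0,0],[0,0,0]],
    [[0,0,0],[0,0,0]],
    [[0,0,0],[0,0,0]]
  ],
  "fingers": 0
}}

```text
clock: 9.85
tool_pos: [0.5482, -0.0378, 0.3782]
tool_rot: [[0.995, -0.095, -0.001], [-0.095, -0.995, 0.0], [-0.001, -0.0, -1.0]]
force: [-3.3, 0.5, 2.3]
finger_gap: 0.0226
```

{"api": "jog_arm", "payload": {
  "commands": [
    [[0,-2.4,-1],[0,0,0]],
    [[0,-2.4,-0.8],[0,0,0]],
    [[0,-2.4,-0.6],[0,0,0]],
    [[0,-2.4,-0.5],[0,0,0]],
    [[0,-2.5,-0.4],[0,0,0]],
    [[0,-2.5,-0.3],[0,0,0]],
    [[0,-2.5,-0.2],[0,0,0]],
    [[0,-2.5,0],[0,0,0]],
    [[0,0,0],[0,0,0]],
    [[0,0,0],[0,0,0]]
  ]
}}

```text
clock: 10.68
tool_pos: [0.5503, -0.0181, 0.382]
tool_rot: [[0.995, -0.095, -0.0], [-0.095, -0.995, 0.0], [-0.0, -0.0, -1.0]]
force: [-3.5, -2.4, -1.4]
finger_gap: 0.0224
```

Run:
```python
from h import *
np.set_printoptions(precision=4,suppress=True)
p=r.capture('side'); T=np.array(p['cam_to_world']); s=r.state(); print(s['tool_pos'],s['force'],s['finger_gap'])
for uv,X in knobray(p):
    d=X-T[:3,3]; d/=np.linalg.norm(d); print('centre along ray +12mm',X+d*.012)
    C=np.array([.5455,-.061]); n=np.array([np.sin(np.radians(84.5)),-np.cos(np.radians(84.5))])
    k=((C-T[:2,3])@n)/(d[:2]@n); print('plane',T[:3,3]+d*k)
p=r.capture('scene'); T=np.array(p['cam_to_world']); print(r.mark_of(p,'knob_centre')[:1],r.mark_of(p,'handle_pivot')[:1]); 
for uv,X in knobray(p): print(uv,X)
```

```text
[ 0.5503 -0.0181  0.382 ] [-4.0017 -1.9258 -0.4193] 0.022467363293978034
blob [283 182   9  19 113] surface [ 0.5447 -0.0281  0.3063]
centre along ray +12mm [ 0.5526 -0.0245  0.298 ]
plane [ 0.5488 -0.0262  0.302 ]
[{'uv': [351.8, 168.7], 'conf': 0.59}] [{'uv': [350.9, 193.0], 'conf': 0.57}]
blob [354 161   6  11  41] surface [ 0.553  -0.0101  0.3069]
(np.float64(356.5), np.float64(166.0)) [ 0.553  -0.0101  0.3069]
```

{"api": "jog_arm", "payload": {
  "commands": [
    [[-0.5,-1,0],[0,0,0]],
    [[-0.5,-1,0],[0,0,0]],
    [[0,-1,0],[0,0,0]],
    [[0,-1,0],[0,0,0]],
    [[0,0,0],[0,0,0]],
    [[0,0,0],[0,0,0]],
    [[0,0,0],[0,0,0]],
    [[0,0,0],[0,0,0]],
    [[0,0,0],[0,0,0]],
    [[0,0,0],[0,0,0]]
  ]
}}

```text
clock: 11.72
tool_pos: [0.5502, -0.0173, 0.382]
tool_rot: [[0.995, -0.098, 0.001], [-0.098, -0.995, -0.004], [0.001, 0.004, -1.0]]
force: [-2.2, -8.3, -1.7]
finger_gap: 0.0225
```

Run:
```python
from h import *
np.set_printoptions(precision=4,suppress=True)
p=r.capture('side'); q=r.capture('scene'); s=r.state(); print(s['clock'],s['tool_pos'],s['force'],s['finger_gap'])
a=cv2.resize(q['img'][130:230,300:380],(400,500),interpolation=2); b=cv2.resize(p['img'][150:250,250:330],(400,500),interpolation=2)
cv2.imwrite('pics/s4.png',np.hstack([a,b])[:,:,::-1])
```

```text
11.8167 [ 0.5502 -0.0173  0.3819] [-1.6136 -8.1039 -1.7941] 0.022665453391438148
```

View pics/s4.png

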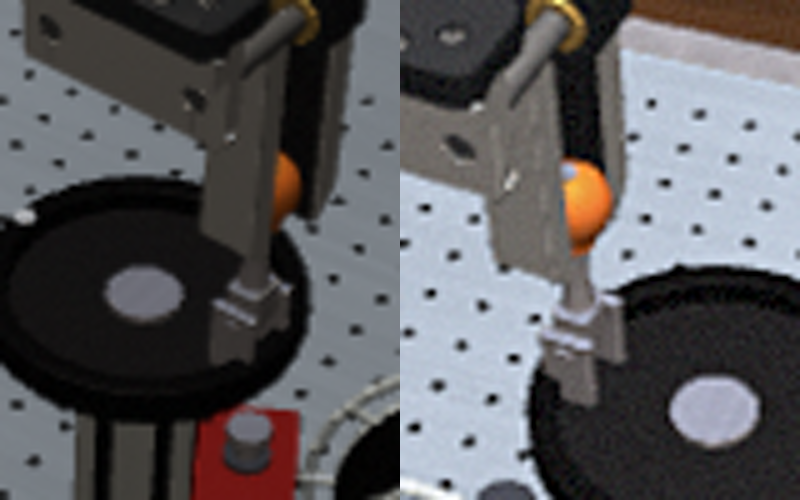

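Four mm of extra outward command moved it only 0.8 mm with 8 N radial, so the handle is upright against its stop; both crops show it vertical with the knob held. Next I'll estimate the remaining lift and plan the winding arc.

Run:
```python
from h import *
np.set_printoptions(precision=4,suppress=True)
C=np.array([.5455,-.061])
for c in ['scene','side']:
    p=r.capture(c); T=np.array(p['cam_to_world'])
    for t in ['carriage','stop']:
        for m in r.mark_of(p,t)[:1]:
            u,v=m['uv']; d=T[:3,:3]@np.array([(u-p['cx'])/p['fx'],-(v-p['cy'])/p['fy'],-1.])
            k=((C-T[:2,3])@d[:2])/(d[:2]@d[:2]); X=T[:3,3]+k*d; print(c,t,m['conf'],X)
    vv,uu=np.mgrid[0:480,0:640]; d=p['z_map']
    X=np.stack([(uu-p['cx'])/p['fx']*d,-(vv-p['cy'])/p['fy']*d,-d],-1)@T[:3,:3].T+T[:3,3]
    k=(d>0)&(np.hypot(X[...,0]-C[0],X[...,1]-C[1])<.085)&(X[...,2]>.03)&(X[...,2]<.225)
    im=p['img'].astype(int); red=k&(im[...,0]>90)&(im[...,1]<60)
    q=X[red]; print('red z',np.percentile(q[:,2],[1,5,95,99]),'xy',np.percentile(q[:,:2],[2,98],axis=0))
    plat=X[(d>0)&(X[...,2]>.02)&(X[...,2]<.12)&(X[...,1]>C[1]+.06)&(X[...,1]<C[1]+.22)&(abs(X[...,0]-C[0])<.07)]
    hst,e=np.histogram(plat[:,2],bins=50,range=(.02,.12)); print([(round(a*1000),int(b)) for a,b in zip(e,hst) if b>60])
    np.save(f'/tmp/{c}.npy',X); save(p,c+'5')
for c in ['scene','side']:
    p=cv2.imread(f'pics/{c}5.png'); 
a=cv2.imread('pics/scene5.png')[200:290,310:400]; b=cv2.imread('pics/side5.png')[250:340,240:330]
cv2.imwrite('pics/s5.png',np.hstack([cv2.resize(a,(400,400),interpolation=2),cv2.resize(b,(400,400),interpolation=2)]))
```

```text
scene carriage 0.97 [ 0.5444 -0.0591  0.0443]
scene stop 0.63 [ 0.5436 -0.0577  0.1419]
red z [0.1559 0.1566 0.1608 0.1618] xy [[ 0.5035 -0.0444]
 [ 0.5564 -0.0025]]
[(46, 151), (48, 544), (50, 595), (52, 138), (110, 63)]
side carriage 0.68 [ 0.5474 -0.0663  0.0462]
side stop 0.56 [ 0.546  -0.0624  0.1283]
red z [0.139  0.1422 0.1617 0.1651] xy [[ 0.498  -0.0536]
 [ 0.5421 -0.006 ]]
[(50, 168), (52, 80)]
```

View pics/s5.png

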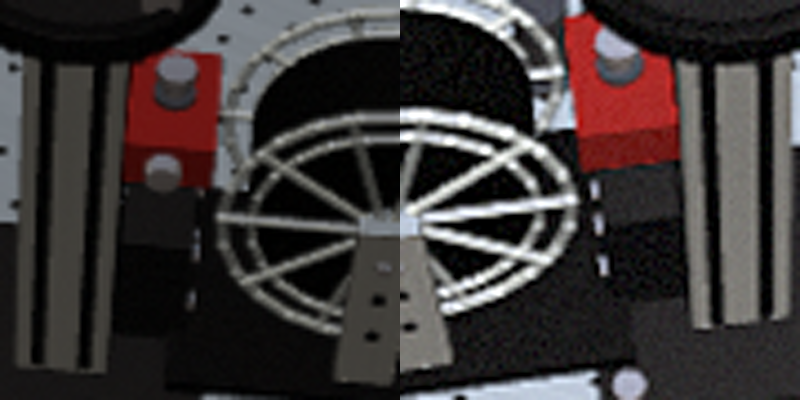

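From depth, the block top is at 0.161, so its underside is at 0.137. The platform top is at about 0.049, which puts the saddle top at about 0.105. That leaves roughly 0.5–1.4 turns. I'll start with a 1.5 rad trial arc.

```bash
cat >> h.py <<'E'
import json
E0=np.array([.5462,-.0591])
def wind(steps,rad=.044,first=None,E=E0,commit=True):
    """steps: cw rad per row; state in cmd.json (th, P)"""
    st=first or json.load(open('cmd.json')); th=st['th']; P=np.array(st['P']); Q=np.array(r.state()['tool_rot'])
    a=np.radians(-5.5); X=np.array([np.cos(a),np.sin(a),0]); Y=np.cross([0,0,-1],X); out=[]
    for d in steps:
        th-=d; D=(E+rad*np.array([np.cos(th),np.sin(th)])-P)*1000
        sh=np.round([D@X[:2],D@Y[:2],0],1); P=P+(sh[0]*X[:2]+sh[1]*Y[:2])/1000; out.append([sh.tolist(),[0,0,0]])
    for i in range(0,len(out),10): print(str(out[i:i+10]).replace(' ',''))
    if commit: json.dump(dict(th=th,P=P.tolist()),open('cmd.json','w'))
def drag(E=E0):
    s=r.state(); p=s['tool_pos'][:2]-E; th=np.arctan2(p[1],p[0]); F=s['force']; t=np.array([np.sin(th),-np.cos(th)]); u=p/np.linalg.norm(p)
    c=json.load(open('cmd.json'))
    print('clk %.2f th %.3f cmd %.3f rad %.1fmm tang(resist) %.2f radial %.2f Fz %.1f gap %.4f z %.4f'%(s['clock'],th,c['th'],1000*np.linalg.norm(p),-F[:2]@t,F[:2]@u,F[2],s['finger_gap'],s['tool_pos'][2]))
E
python3 - <<'E'
from h import *
t=np.radians(84.5); P=E0+.046*np.array([np.cos(t),np.sin(t)])
wind([.15]*10,first=dict(th=t,P=P.tolist())); drag()
E
```

```text
[[[6.6,2.5,0.0],[0,0,0]],[[6.4,1.5,0.0],[0,0,0]],[[6.1,2.4,0.0],[0,0,0]],[[5.7,3.3,0.0],[0,0,0]],[[5.2,4.1,0.0],[0,0,0]],[[4.5,4.8,0.0],[0,0,0]],[[3.7,5.5,0.0],[0,0,0]],[[2.8,6.0,0.0],[0,0,0]],[[1.9,6.3,0.0],[0,0,0]],[[1.0,6.5,0.0],[0,0,0]]]
clk 12.12 th 1.476 cmd -0.025 rad 42.0mm tang(resist) 1.30 radial -7.58 Fz -1.8 gap 0.0225 z 0.3820
```

{"api": "jog_arm", "payload": {
  "commands": [
    [[6.6,2.5,0],[0,0,0]],
    [[6.4,1.5,0],[0,0,0]],
    [[6.1,2.4,0],[0,0,0]],
    [[5.7,3.3,0],[0,0,0]],
    [[5.2,4.1,0],[0,0,0]],
    [[4.5,4.8,0],[0,0,0]],
    [[3.7,5.5,0],[0,0,0]],
    [[2.8,6,0],[0,0,0]],
    [[1.9,6.3,0],[0,0,0]],
    [[1,6.5,0],[0,0,0]]
  ]
}}

```text
clock: 12.95
tool_pos: [0.5888, -0.0587, 0.382]
tool_rot: [[0.996, -0.094, -0.002], [-0.094, -0.996, 0.004], [-0.002, -0.004, -1.0]]
force: [-4.9, 4.1, 0.3]
finger_gap: 0.0224
```

Run:
```python
from h import *
drag(); wind([.07]*20)
```

```text
clk 12.95 th 0.010 cmd -0.025 rad 42.6mm tang(resist) 4.10 radial -4.83 Fz 0.3 gap 0.0224 z 0.3820
[[[0.1,3.1,0.0],[0,0,0]],[[-0.1,3.0,0.0],[0,0,0]],[[-0.3,3.1,0.0],[0,0,0]],[[-0.6,3.0,0.0],[0,0,0]],[[-0.7,3.0,0.0],[0,0,0]],[[-1.0,3.0,0.0],[0,0,0]],[[-1.1,2.8,0.0],[0,0,0]],[[-1.4,2.8,0.0],[0,0,0]],[[-1.5,2.6,0.0],[0,0,0]],[[-1.7,2.6,0.0],[0,0,0]]]
[[[-1.9,2.4,0.0],[0,0,0]],[[-2.1,2.3,0.0],[0,0,0]],[[-2.2,2.1,0.0],[0,0,0]],[[-2.4,2.0,0.0],[0,0,0]],[[-2.5,1.8,0.0],[0,0,0]],[[-2.6,1.6,0.0],[0,0,0]],[[-2.7,1.5,0.0],[0,0,0]],[[-2.8,1.2,0.0],[0,0,0]],[[-2.9,1.1,0.0],[0,0,0]],[[-3.0,0.8,0.0],[0,0,0]]]
```

{"api": "jog_arm", "payload": {
  "commands": [
    [[0.1,3.1,0],[0,0,0]],
    [[-0.1,3,0],[0,0,0]],
    [[-0.3,3.1,0],[0,0,0]],
    [[-0.6,3,0],[0,0,0]],
    [[-0.7,3,0],[0,0,0]],
    [[-1,3,0],[0,0,0]],
    [[-1.1,2.8,0],[0,0,0]],
    [[-1.4,2.8,0],[0,0,0]],
    [[-1.5,2.6,0],[0,0,0]],
    [[-1.7,2.6,0],[0,0,0]]
  ]
}}

```text
clock: 13.78
tool_pos: [0.5791, -0.087, 0.382]
tool_rot: [[0.996, -0.094, 0.002], [-0.094, -0.996, 0.004], [0.002, -0.004, -1.0]]
force: [0.5, 4.5, -3.7]
finger_gap: 0.0222
```

Run:
```python
from h import *
drag()
```

```text
clk 13.78 th -0.704 cmd -1.425 rad 43.1mm tang(resist) 3.74 radial -2.58 Fz -3.7 gap 0.0222 z 0.3820
```

{"api": "jog_arm", "payload": {
  "commands": [
    [[-1.9,2.4,0],[0,0,0]],
    [[-2.1,2.3,0],[0,0,0]],
    [[-2.2,2.1,0],[0,0,0]],
    [[-2.4,2,0],[0,0,0]],
    [[-2.5,1.8,0],[0,0,0]],
    [[-2.6,1.6,0],[0,0,0]],
    [[-2.7,1.5,0],[0,0,0]],
    [[-2.8,1.2,0],[0,0,0]],
    [[-2.9,1.1,0],[0,0,0]],
    [[-3,0.8,0],[0,0,0]]
  ]
}}

```text
clock: 14.62
tool_pos: [0.5535, -0.1019, 0.3821]
tool_rot: [[0.996, -0.094, 0.005], [-0.094, -0.996, 0.003], [0.004, -0.003, -1.0]]
force: [2.7, 4.0, -5.0]
finger_gap: 0.0224
```

Run:
```python
from h import *
drag(); wind([.06]*20)
```

```text
clk 14.62 th -1.403 cmd -1.425 rad 43.4mm tang(resist) 3.28 radial -3.48 Fz -5.0 gap 0.0224 z 0.3821
[[[-2.6,0.6,0.0],[0,0,0]],[[-2.6,0.4,0.0],[0,0,0]],[[-2.6,0.2,0.0],[0,0,0]],[[-2.6,0.1,0.0],[0,0,0]],[[-2.7,-0.1,0.0],[0,0,0]],[[-2.6,-0.2,0.0],[0,0,0]],[[-2.6,-0.4,0.0],[0,0,0]],[[-2.6,-0.5,0.0],[0,0,0]],[[-2.5,-0.7,0.0],[0,0,0]],[[-2.5,-0.9,0.0],[0,0,0]]]
[[[-2.5,-1.0,0.0],[0,0,0]],[[-2.4,-1.1,0.0],[0,0,0]],[[-2.3,-1.3,0.0],[0,0,0]],[[-2.2,-1.4,0.0],[0,0,0]],[[-2.1,-1.6,0.0],[0,0,0]],[[-2.1,-1.7,0.0],[0,0,0]],[[-1.9,-1.8,0.0],[0,0,0]],[[-1.8,-1.9,0.0],[0,0,0]],[[-1.7,-2.0,0.0],[0,0,0]],[[-1.6,-2.1,0.0],[0,0,0]]]
```

{"api": "jog_arm", "payload": {
  "commands": [
    [[-2.6,0.6,0],[0,0,0]],
    [[-2.6,0.4,0],[0,0,0]],
    [[-2.6,0.2,0],[0,0,0]],
    [[-2.6,0.1,0],[0,0,0]],
    [[-2.7,-0.1,0],[0,0,0]],
    [[-2.6,-0.2,0],[0,0,0]],
    [[-2.6,-0.4,0],[0,0,0]],
    [[-2.6,-0.5,0],[0,0,0]],
    [[-2.5,-0.7,0],[0,0,0]],
    [[-2.5,-0.9,0],[0,0,0]]
  ]
}}

```text
clock: 15.45
tool_pos: [0.5286, -0.0988, 0.3821]
tool_rot: [[0.995, -0.095, 0.007], [-0.095, -0.996, 0.002], [0.007, -0.002, -1.0]]
force: [4.8, 2.8, -8.6]
finger_gap: 0.0224
```

Run:
```python
from h import *
drag()
```

```text
clk 15.45 th -1.989 cmd -2.625 rad 43.4mm tang(resist) 3.25 radial -4.54 Fz -8.6 gap 0.0224 z 0.3821
```

{"api": "jog_arm", "payload": {
  "commands": [
    [[-2.5,-1,0.1],[0,0,0]],
    [[-2.4,-1.1,0.1],[0,0,0]],
    [[-2.3,-1.3,0.1],[0,0,0]],
    [[-2.2,-1.4,0.1],[0,0,0]],
    [[-2.1,-1.6,0.1],[0,0,0]],
    [[-2.1,-1.7,0.1],[0,0,0]],
    [[-1.9,-1.8,0.1],[0,0,0]],
    [[-1.8,-1.9,0.1],[0,0,0]],
    [[-1.7,-2,0.1],[0,0,0]],
    [[-1.6,-2.1,0.1],[0,0,0]]
  ]
}}

```text
clock: 16.28
tool_pos: [0.51, -0.0826, 0.382]
tool_rot: [[0.995, -0.096, 0.008], [-0.096, -0.995, -0.001], [0.008, 0.0, -1.0]]
force: [5.7, -1.3, -3.9]
finger_gap: 0.0226
```

Run:
```python
from h import *
drag(); wind([.05]*20)
```

```text
clk 16.28 th -2.566 cmd -2.625 rad 43.2mm tang(resist) 4.19 radial -4.08 Fz -3.9 gap 0.0226 z 0.3820
[[[-1.2,-1.8,0.0],[0,0,0]],[[-1.1,-1.9,0.0],[0,0,0]],[[-1.1,-2.0,0.0],[0,0,0]],[[-0.9,-2.0,0.0],[0,0,0]],[[-0.8,-2.0,0.0],[0,0,0]],[[-0.8,-2.1,0.0],[0,0,0]],[[-0.6,-2.1,0.0],[0,0,0]],[[-0.5,-2.1,0.0],[0,0,0]],[[-0.4,-2.2,0.0],[0,0,0]],[[-0.3,-2.2,0.0],[0,0,0]]]
[[[-0.2,-2.2,0.0],[0,0,0]],[[-0.1,-2.2,0.0],[0,0,0]],[[0.0,-2.2,0.0],[0,0,0]],[[0.2,-2.1,0.0],[0,0,0]],[[0.2,-2.2,0.0],[0,0,0]],[[0.4,-2.2,0.0],[0,0,0]],[[0.4,-2.2,0.0],[0,0,0]],[[0.6,-2.1,0.0],[0,0,0]],[[0.7,-2.1,0.0],[0,0,0]],[[0.8,-2.0,0.0],[0,0,0]]]
```

{"api": "jog_arm", "payload": {
  "commands": [
    [[-0.6,-0.9,0],[0,0,0]],
    [[-0.6,-0.9,0],[0,0,0]],
    [[-0.5,-0.9,0],[0,0,0]],
    [[-0.6,-1,0],[0,0,0]],
    [[-0.6,-1,0],[0,0,0]],
    [[-0.5,-1,0],[0,0,0]],
    [[-0.5,-1,0],[0,0,0]],
    [[-0.4,-1,0],[0,0,0]],
    [[-0.4,-1,0],[0,0,0]],
    [[-0.4,-1,0],[0,0,0]]
  ]
}}

```text
clock: 17.12
tool_pos: [0.5055, -0.0729, 0.382]
tool_rot: [[0.995, -0.096, 0.007], [-0.096, -0.995, -0.002], [0.007, 0.001, -1.0]]
force: [5.3, -1.4, -3.2]
finger_gap: 0.0224
```

Run:
```python
from h import *
drag()
```

```text
clk 17.12 th -2.815 cmd -3.625 rad 43.0mm tang(resist) 3.01 radial -4.60 Fz -3.2 gap 0.0224 z 0.3820
```

{"api": "jog_arm", "payload": {
  "commands": [
    [[-0.8,-2.1,0],[0,0,0]],
    [[-0.6,-2.1,0],[0,0,0]],
    [[-0.5,-2.1,0],[0,0,0]],
    [[-0.4,-2.2,0],[0,0,0]],
    [[-0.3,-2.2,0],[0,0,0]],
    [[-0.2,-2.2,0],[0,0,0]],
    [[-0.1,-2.2,0],[0,0,0]],
    [[0,-2.2,0],[0,0,0]],
    [[0.2,-2.1,0],[0,0,0]],
    [[0.2,-2.2,0],[0,0,0]]
  ]
}}

```text
clock: 17.95
tool_pos: [0.5043, -0.052, 0.382]
tool_rot: [[0.995, -0.097, 0.005], [-0.097, -0.995, -0.003], [0.006, 0.002, -1.0]]
force: [4.1, -3.8, -1.0]
finger_gap: 0.0225
```

Run:
```python
from h import *
drag()
```

```text
clk 17.95 th 2.974 cmd -3.625 rad 42.5mm tang(resist) 3.03 radial -4.70 Fz -1.0 gap 0.0225 z 0.3820
```

Run:
```python
from h import *
wind([.05]*35)
```

```text
[[[0.8,-2.0,0.0],[0,0,0]],[[1.0,-2.0,0.0],[0,0,0]],[[1.1,-1.9,0.0],[0,0,0]],[[1.2,-1.9,0.0],[0,0,0]],[[1.2,-1.8,0.0],[0,0,0]],[[1.4,-1.7,0.0],[0,0,0]],[[1.4,-1.7,0.0],[0,0,0]],[[1.6,-1.6,0.0],[0,0,0]],[[1.6,-1.5,0.0],[0,0,0]],[[1.6,-1.4,0.0],[0,0,0]]]
[[[1.8,-1.4,0.0],[0,0,0]],[[1.8,-1.2,0.0],[0,0,0]],[[1.8,-1.2,0.0],[0,0,0]],[[2.0,-1.1,0.0],[0,0,0]],[[1.9,-0.9,0.0],[0,0,0]],[[2.0,-0.9,0.0],[0,0,0]],[[2.1,-0.8,0.0],[0,0,0]],[[2.1,-0.6,0.0],[0,0,0]],[[2.1,-0.6,0.0],[0,0,0]],[[2.2,-0.5,0.0],[0,0,0]]]
[[[2.2,-0.3,0.0],[0,0,0]],[[2.1,-0.2,0.0],[0,0,0]],[[2.2,-0.2,0.0],[0,0,0]],[[2.2,0.0,0.0],[0,0,0]],[[2.2,0.1,0.0],[0,0,0]],[[2.2,0.2,0.0],[0,0,0]],[[2.2,0.3,0.0],[0,0,0]],[[2.2,0.4,0.0],[0,0,0]],[[2.1,0.6,0.0],[0,0,0]],[[2.1,0.6,0.0],[0,0,0]]]
[[[2.1,0.7,0.0],[0,0,0]],[[2.0,0.9,0.0],[0,0,0]],[[2.0,0.9,0.0],[0,0,0]],[[1.9,1.0,0.0],[0,0,0]],[[1.9,1.2,0.0],[0,0,0]]]
```

{"api": "jog_arm", "payload": {
  "commands": [
    [[0.4,-2.2,0],[0,0,0]],
    [[0.4,-2.2,0],[0,0,0]],
    [[0.6,-2.1,0],[0,0,0]],
    [[0.7,-2.1,0],[0,0,0]],
    [[0.8,-2,0],[0,0,0]],
    [[0,0,0],[0,0,0]],
    [[0,0,0],[0,0,0]],
    [[0,0,0],[0,0,0]],
    [[0,0,0],[0,0,0]],
    [[0,0,0],[0,0,0]]
  ]
}}

```text
clock: 18.78
tool_pos: [0.5079, -0.0413, 0.3819]
tool_rot: [[0.995, -0.097, 0.004], [-0.097, -0.995, -0.002], [0.005, 0.002, -1.0]]
force: [3.0, -4.4, -1.0]
finger_gap: 0.0222
```

{"api": "jog_arm", "payload": {
  "commands": [
    [[0.8,-2,0],[0,0,0]],
    [[1,-2,0],[0,0,0]],
    [[1.1,-1.9,0],[0,0,0]],
    [[1.2,-1.9,0],[0,0,0]],
    [[1.2,-1.8,0],[0,0,0]],
    [[1.4,-1.7,0],[0,0,0]],
    [[1.4,-1.7,0],[0,0,0]],
    [[1.6,-1.6,0],[0,0,0]],
    [[1.6,-1.5,0],[0,0,0]],
    [[1.6,-1.4,0],[0,0,0]]
  ]
}}

```text
clock: 19.62
tool_pos: [0.5212, -0.0256, 0.3818]
tool_rot: [[0.995, -0.097, 0.001], [-0.097, -0.995, -0.003], [0.001, 0.003, -1.0]]
force: [0.2, -5.3, 4.1]
finger_gap: 0.0227
```

Run:
```python
from h import *
drag()
```

```text
clk 19.62 th 2.211 cmd -5.375 rad 41.8mm tang(resist) 3.02 radial -4.34 Fz 4.1 gap 0.0227 z 0.3818
```

{"api": "jog_arm", "payload": {
  "commands": [
    [[1.8,-1.4,-0.1],[0,0,0]],
    [[1.8,-1.2,-0.1],[0,0,0]],
    [[1.8,-1.2,-0.1],[0,0,0]],
    [[2,-1.1,-0.1],[0,0,0]],
    [[1.9,-0.9,-0.1],[0,0,0]],
    [[2,-0.9,-0.1],[0,0,0]],
    [[2.1,-0.8,-0.1],[0,0,0]],
    [[2.1,-0.6,-0.1],[0,0,0]],
    [[2.1,-0.6,-0.1],[0,0,0]],
    [[2.2,-0.5,-0.1],[0,0,0]]
  ]
}}

```text
clock: 20.45
tool_pos: [0.5406, -0.0179, 0.3819]
tool_rot: [[0.995, -0.097, -0.003], [-0.097, -0.995, -0.002], [-0.002, 0.003, -1.0]]
force: [-2.0, -3.7, 1.6]
finger_gap: 0.0222
```

Run:
```python
from h import *
drag()
```

```text
clk 20.45 th 1.706 cmd -5.375 rad 41.6mm tang(resist) 2.47 radial -3.44 Fz 1.6 gap 0.0222 z 0.3819
```

{"api": "jog_arm", "payload": {
  "commands": [
    [[2.2,-0.3,0],[0,0,0]],
    [[2.1,-0.2,0],[0,0,0]],
    [[2.2,-0.2,0],[0,0,0]],
    [[2.2,0,0],[0,0,0]],
    [[2.2,0.1,0],[0,0,0]],
    [[2.2,0.2,0],[0,0,0]],
    [[2.2,0.3,0],[0,0,0]],
    [[2.2,0.4,0],[0,0,0]],
    [[2.1,0.6,0],[0,0,0]],
    [[2.1,0.6,0],[0,0,0]]
  ]
}}

```text
clock: 21.28
tool_pos: [0.5616, -0.0204, 0.3819]
tool_rot: [[0.995, -0.096, -0.004], [-0.096, -0.995, -0.001], [-0.004, 0.001, -1.0]]
force: [-4.8, -2.9, 2.7]
finger_gap: 0.0221
```

Run:
```python
from h import *
drag(); p=r.capture('side')
print('next 5+15:'); wind([.05]*15)
for c in ['scene']:
    p=r.capture(c); T=np.array(p['cam_to_world']); C=np.array([.5455,-.061]); vv,uu=np.mgrid[0:480,0:640]; d=p['z_map']
    X=np.stack([(uu-p['cx'])/p['fx']*d,-(vv-p['cy'])/p['fy']*d,-d],-1)@T[:3,:3].T+T[:3,3]
    plat=X[(d>0)&(X[...,2]>.02)&(X[...,2]<.12)&(X[...,1]>C[1]+.06)&(X[...,1]<C[1]+.22)&(abs(X[...,0]-C[0])<.07)]
    hst,e=np.histogram(plat[:,2],bins=50,range=(.02,.12)); print([(round(a*1000),int(b)) for a,b in zip(e,hst) if b>60])
```

```text
clk 21.28 th 1.191 cmd -5.375 rad 41.7mm tang(resist) 3.43 radial -4.45 Fz 2.7 gap 0.0221 z 0.3819
next 5+15:
[[[1.9,1.2,0.0],[0,0,0]],[[1.7,1.3,0.0],[0,0,0]],[[1.7,1.4,0.0],[0,0,0]],[[1.6,1.5,0.0],[0,0,0]],[[1.6,1.6,0.0],[0,0,0]],[[1.4,1.6,0.0],[0,0,0]],[[1.4,1.7,0.0],[0,0,0]],[[1.3,1.8,0.0],[0,0,0]],[[1.2,1.9,0.0],[0,0,0]],[[1.1,1.9,0.0],[0,0,0]]]
[[[1.0,1.9,0.0],[0,0,0]],[[1.0,2.0,0.0],[0,0,0]],[[0.8,2.0,0.0],[0,0,0]],[[0.7,2.1,0.0],[0,0,0]],[[0.6,2.1,0.0],[0,0,0]]]
[(56, 109), (58, 439), (60, 695), (62, 214), (118, 62)]
```

{"api": "jog_arm", "payload": {
  "commands": [
    [[1,0.3,0],[0,0,0]],
    [[1.1,0.4,0],[0,0,0]],
    [[1,0.4,0],[0,0,0]],
    [[1,0.5,0],[0,0,0]],
    [[1,0.4,0],[0,0,0]],
    [[1,0.5,0],[0,0,0]],
    [[1,0.5,0],[0,0,0]],
    [[0.9,0.5,0],[0,0,0]],
    [[1,0.6,0],[0,0,0]],
    [[0.9,0.6,0],[0,0,0]]
  ]
}}

```text
clock: 22.22
tool_pos: [0.571, -0.0254, 0.3819]
tool_rot: [[0.995, -0.096, -0.003], [-0.096, -0.995, -0.0], [-0.003, 0.0, -1.0]]
force: [-5.1, -1.1, 2.6]
finger_gap: 0.0224
```

Run:
```python
from h import *
drag()
```

```text
clk 22.22 th 0.935 cmd -6.125 rad 41.9mm tang(resist) 3.46 radial -3.89 Fz 2.6 gap 0.0224 z 0.3819
```

Still free. Next step is 0.5 rad.

{"api": "jog_arm", "payload": {
  "commands": [
    [[1.9,1.2,0],[0,0,0]],
    [[1.7,1.3,0],[0,0,0]],
    [[1.7,1.4,0],[0,0,0]],
    [[1.6,1.5,0],[0,0,0]],
    [[1.6,1.6,0],[0,0,0]],
    [[1.4,1.6,0],[0,0,0]],
    [[1.4,1.7,0],[0,0,0]],
    [[1.3,1.8,0],[0,0,0]],
    [[1.2,1.9,0],[0,0,0]],
    [[1.1,1.9,0],[0,0,0]]
  ]
}}

```text
clock: 23.05
tool_pos: [0.5844, -0.0412, 0.3819]
tool_rot: [[0.996, -0.094, -0.003], [-0.094, -0.996, 0.002], [-0.004, -0.002, -1.0]]
force: [-4.6, 1.5, 3.2]
finger_gap: 0.0223
```

Run:
```python
from h import *
drag()
```

```text
clk 23.05 th 0.438 cmd -6.125 rad 42.2mm tang(resist) 3.34 radial -3.46 Fz 3.2 gap 0.0223 z 0.3819
```

{"api": "jog_arm", "payload": {
  "commands": [
    [[0.5,0.9,0],[0,0,0]],
    [[0.5,1,0],[0,0,0]],
    [[0.5,1,0],[0,0,0]],
    [[0.5,1,0],[0,0,0]],
    [[0.4,1,0],[0,0,0]],
    [[0.4,1,0],[0,0,0]],
    [[0.4,1,0],[0,0,0]],
    [[0.3,1.1,0],[0,0,0]],
    [[0.3,1,0],[0,0,0]],
    [[0.3,1.1,0],[0,0,0]]
  ]
}}

```text
clock: 23.88
tool_pos: [0.5878, -0.0507, 0.3819]
tool_rot: [[0.996, -0.094, -0.003], [-0.094, -0.996, 0.004], [-0.003, -0.003, -1.0]]
force: [-4.8, 2.2, 2.2]
finger_gap: 0.0223
```

Run:
```python
from h import *
drag(); wind([.05]*30)
```

```text
clk 23.88 th 0.199 cmd -6.125 rad 42.4mm tang(resist) 3.15 radial -4.27 Fz 2.2 gap 0.0223 z 0.3819
[[[0.5,2.2,0.0],[0,0,0]],[[0.4,2.2,0.0],[0,0,0]],[[0.3,2.1,0.0],[0,0,0]],[[0.1,2.2,0.0],[0,0,0]],[[0.1,2.2,0.0],[0,0,0]],[[-0.0,2.2,0.0],[0,0,0]],[[-0.2,2.2,0.0],[0,0,0]],[[-0.3,2.2,0.0],[0,0,0]],[[-0.3,2.2,0.0],[0,0,0]],[[-0.5,2.1,0.0],[0,0,0]]]
[[[-0.6,2.1,0.0],[0,0,0]],[[-0.7,2.1,0.0],[0,0,0]],[[-0.8,2.1,0.0],[0,0,0]],[[-0.9,2.0,0.0],[0,0,0]],[[-1.0,1.9,0.0],[0,0,0]],[[-1.1,1.9,0.0],[0,0,0]],[[-1.2,1.9,0.0],[0,0,0]],[[-1.3,1.8,0.0],[0,0,0]],[[-1.3,1.7,0.0],[0,0,0]],[[-1.5,1.7,0.0],[0,0,0]]]
[[[-1.5,1.5,0.0],[0,0,0]],[[-1.6,1.5,0.0],[0,0,0]],[[-1.7,1.5,0.0],[0,0,0]],[[-1.8,1.3,0.0],[0,0,0]],[[-1.8,1.2,0.0],[0,0,0]],[[-1.9,1.2,0.0],[0,0,0]],[[-1.9,1.0,0.0],[0,0,0]],[[-2.0,1.0,0.0],[0,0,0]],[[-2.0,0.8,0.0],[0,0,0]],[[-2.1,0.8,0.0],[0,0,0]]]
```

{"api": "jog_arm", "payload": {
  "commands": [
    [[0.5,2.2,0],[0,0,0]],
    [[0.4,2.2,0],[0,0,0]],
    [[0.3,2.1,0],[0,0,0]],
    [[0.1,2.2,0],[0,0,0]],
    [[0.1,2.2,0],[0,0,0]],
    [[0,2.2,0],[0,0,0]],
    [[-0.2,2.2,0],[0,0,0]],
    [[-0.3,2.2,0],[0,0,0]],
    [[-0.3,2.2,0],[0,0,0]],
    [[-0.5,2.1,0],[0,0,0]]
  ]
}}

```text
clock: 24.72
tool_pos: [0.5871, -0.0715, 0.382]
tool_rot: [[0.996, -0.093, 0.001], [-0.093, -0.996, 0.005], [0.0, -0.005, -1.0]]
force: [-0.2, 5.0, 0.4]
finger_gap: 0.0225
```

Run:
```python
from h import *
drag()
```

```text
clk 24.72 th -0.295 cmd -7.625 rad 42.7mm tang(resist) 4.70 radial -1.62 Fz 0.4 gap 0.0225 z 0.3820
```

{"api": "jog_arm", "payload": {
  "commands": [
    [[-0.2,0.6,0],[0,0,0]],
    [[-0.2,0.6,0],[0,0,0]],
    [[-0.2,0.6,0],[0,0,0]],
    [[-0.2,0.6,0],[0,0,0]],
    [[-0.2,0.6,0],[0,0,0]],
    [[-0.2,0.6,0],[0,0,0]],
    [[-0.2,0.6,0],[0,0,0]],
    [[-0.2,0.7,0],[0,0,0]],
    [[-0.2,0.7,0],[0,0,0]],
    [[-0.3,0.7,0],[0,0,0]]
  ]
}}

```text
clock: 25.55
tool_pos: [0.5847, -0.0779, 0.382]
tool_rot: [[0.996, -0.093, 0.001], [-0.093, -0.996, 0.005], [0.001, -0.005, -1.0]]
force: [-0.7, 4.8, -1.5]
finger_gap: 0.0227
```

Run:
```python
from h import *
drag()
```

```text
clk 25.55 th -0.455 cmd -7.625 rad 42.9mm tang(resist) 4.01 radial -2.68 Fz -1.5 gap 0.0227 z 0.3820
```

{"api": "jog_arm", "payload": {
  "commands": [
    [[-0.4,0.8,0],[0,0,0]],
    [[-0.4,0.8,0],[0,0,0]],
    [[-0.4,0.8,0],[0,0,0]],
    [[-0.4,0.8,0],[0,0,0]],
    [[-0.4,0.8,0],[0,0,0]],
    [[-0.4,0.8,0],[0,0,0]],
    [[-0.4,0.8,0],[0,0,0]],
    [[-0.4,0.7,0],[0,0,0]],
    [[-0.5,0.7,0],[0,0,0]],
    [[-0.5,0.7,0],[0,0,0]]
  ]
}}

```text
clock: 26.38
tool_pos: [0.5804, -0.085, 0.382]
tool_rot: [[0.996, -0.093, 0.003], [-0.093, -0.996, 0.005], [0.003, -0.005, -1.0]]
force: [1.4, 6.2, -2.5]
finger_gap: 0.0222
```

Run:
```python
from h import *
drag()
```

```text
clk 26.38 th -0.648 cmd -7.625 rad 43.0mm tang(resist) 5.77 radial -2.59 Fz -2.5 gap 0.0222 z 0.3820
```

{"api": "jog_arm", "payload": {
  "commands": [
    [[-0.2,0.4,0],[0,0,0]],
    [[-0.2,0.4,0],[0,0,0]],
    [[-0.2,0.4,0],[0,0,0]],
    [[-0.2,0.4,0],[0,0,0]],
    [[-0.3,0.4,0],[0,0,0]],
    [[-0.3,0.3,0],[0,0,0]],
    [[-0.3,0.3,0],[0,0,0]],
    [[-0.3,0.3,0],[0,0,0]],
    [[-0.3,0.3,0],[0,0,0]],
    [[-0.3,0.3,0],[0,0,0]]
  ]
}}

```text
clock: 27.22
tool_pos: [0.5778, -0.0882, 0.3821]
tool_rot: [[0.996, -0.093, 0.004], [-0.093, -0.996, 0.005], [0.003, -0.005, -1.0]]
force: [2.1, 5.2, -3.0]
finger_gap: 0.0226
```

Run:
```python
from h import *
drag(); r.capture('wrist'); drag(); r.capture('wrist'); drag()
```

```text
clk 27.22 th -0.744 cmd -7.625 rad 43.0mm tang(resist) 5.30 radial -1.97 Fz -3.0 gap 0.0226 z 0.3821
clk 27.27 th -0.747 cmd -7.625 rad 43.0mm tang(resist) 5.80 radial -2.47 Fz -2.0 gap 0.0222 z 0.3820
clk 27.32 th -0.747 cmd -7.625 rad 43.0mm tang(resist) 5.72 radial -3.01 Fz -2.2 gap 0.0225 z 0.3820
```

{"api": "jog_arm", "payload": {
  "commands": [
    [[-0.4,0.5,0],[0,0,0]],
    [[-0.4,0.5,0],[0,0,0]],
    [[-0.4,0.5,0],[0,0,0]],
    [[-0.4,0.5,0],[0,0,0]],
    [[-0.5,0.5,0],[0,0,0]],
    [[-0.5,0.5,0],[0,0,0]],
    [[-0.5,0.5,0],[0,0,0]],
    [[-0.5,0.4,0],[0,0,0]],
    [[-0.5,0.4,0],[0,0,0]],
    [[-0.5,0.4,0],[0,0,0]]
  ]
}}

```text
clock: 28.15
tool_pos: [0.5733, -0.0926, 0.3821]
tool_rot: [[0.996, -0.093, 0.005], [-0.093, -0.996, 0.005], [0.005, -0.005, -1.0]]
force: [4.5, 5.1, -3.1]
finger_gap: 0.0226
```

Run:
```python
from h import *
drag(); r.capture('wrist'); drag(); r.capture('wrist'); drag()
```

```text
clk 28.15 th -0.889 cmd -7.625 rad 43.1mm tang(resist) 6.72 radial -1.14 Fz -3.1 gap 0.0226 z 0.3821
clk 28.20 th -0.893 cmd -7.625 rad 43.1mm tang(resist) 6.22 radial -1.90 Fz -2.9 gap 0.0224 z 0.3820
clk 28.25 th -0.893 cmd -7.625 rad 43.1mm tang(resist) 5.56 radial -2.51 Fz -3.1 gap 0.0225 z 0.3821
```

{"api": "jog_arm", "payload": {
  "commands": [
    [[-0.3,0.3,0],[0,0,0]],
    [[-0.3,0.3,0],[0,0,0]],
    [[-0.3,0.3,0],[0,0,0]],
    [[-0.3,0.3,0],[0,0,0]],
    [[-0.3,0.3,0],[0,0,0]],
    [[-0.4,0.3,0],[0,0,0]],
    [[-0.4,0.3,0],[0,0,0]],
    [[-0.4,0.3,0],[0,0,0]],
    [[-0.4,0.2,0],[0,0,0]],
    [[-0.4,0.2,0],[0,0,0]]
  ]
}}

```text
clock: 29.08
tool_pos: [0.5699, -0.0952, 0.3821]
tool_rot: [[0.996, -0.093, 0.006], [-0.093, -0.996, 0.005], [0.006, -0.005, -1.0]]
force: [4.3, 5.1, -4.5]
finger_gap: 0.0224
```

Run:
```python
from h import *
drag(); r.capture('wrist'); drag(); r.capture('wrist'); drag()
```

```text
clk 29.08 th -0.989 cmd -7.625 rad 43.2mm tang(resist) 6.40 radial -1.87 Fz -4.5 gap 0.0224 z 0.3821
clk 29.13 th -0.991 cmd -7.625 rad 43.2mm tang(resist) 6.43 radial -1.82 Fz -4.2 gap 0.0221 z 0.3821
clk 29.18 th -0.991 cmd -7.625 rad 43.2mm tang(resist) 6.01 radial -2.52 Fz -4.1 gap 0.0224 z 0.3820
```

{"api": "jog_arm", "payload": {
  "commands": [
    [[-0.4,0.2,0],[0,0,0]],
    [[-0.4,0.2,0],[0,0,0]],
    [[-0.4,0.2,0],[0,0,0]],
    [[-0.4,0.2,0],[0,0,0]],
    [[-0.4,0.2,0],[0,0,0]],
    [[-0.4,0.2,0],[0,0,0]],
    [[-0.4,0.2,0],[0,0,0]],
    [[-0.4,0.2,0],[0,0,0]],
    [[-0.4,0.2,0],[0,0,0]],
    [[-0.4,0.2,0],[0,0,0]]
  ]
}}

```text
clock: 30.02
tool_pos: [0.5662, -0.0973, 0.3821]
tool_rot: [[0.996, -0.093, 0.007], [-0.093, -0.996, 0.004], [0.007, -0.005, -1.0]]
force: [5.0, 3.4, -5.3]
finger_gap: 0.0225
```

Run:
```python
from h import *
drag(); r.capture('wrist'); drag(); 
p=r.capture('scene'); q=r.capture('side'); drag()
a=cv2.resize(p['img'][130:280,300:400],(400,600),interpolation=2); b=cv2.resize(q['img'][160:310,240:340],(400,600),interpolation=2)
cv2.imwrite('pics/s6.png',np.hstack([a,b])[:,:,::-1])
```

```text
clk 30.02 th -1.088 cmd -7.625 rad 43.1mm tang(resist) 6.04 radial -0.66 Fz -5.3 gap 0.0225 z 0.3821
clk 30.07 th -1.091 cmd -7.625 rad 43.1mm tang(resist) 7.04 radial -0.64 Fz -4.8 gap 0.0228 z 0.3821
clk 30.17 th -1.091 cmd -7.625 rad 43.1mm tang(resist) 7.43 radial -1.21 Fz -4.9 gap 0.0224 z 0.3821
```

View pics/s6.png

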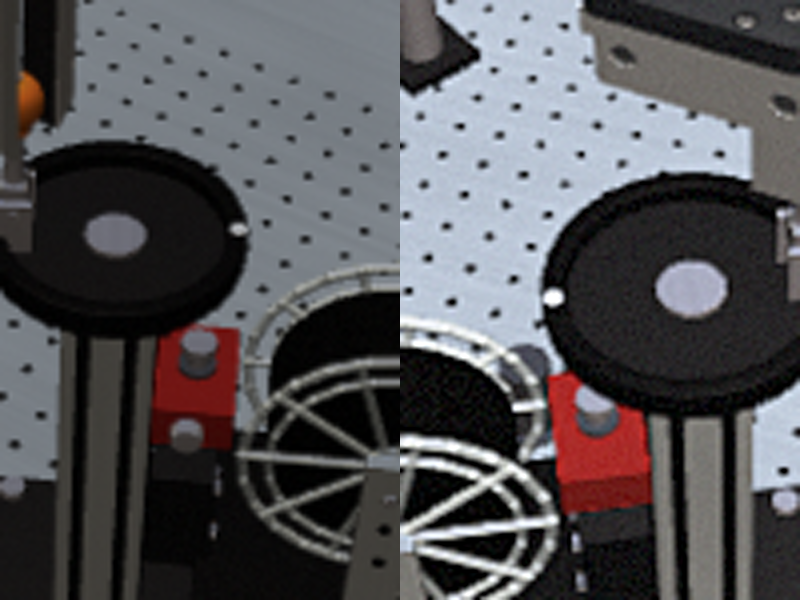

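Drag settled at about 7 N, in the middle of the snug range, after about 1.4 turns. The crops show the carriage raised, the handle still upright, and the screw region directly over the saddle. Next I'll release, rise and look at the knob. I plan to fold it by pushing, so that closing the jaws doesn't load the wheel.

{"api": "jog_arm", "payload": {
  "commands": [
    [[0,0,0],[0,0,0]],
    [[0,0,0],[0,0,0]],
    [[0,0,0],[0,0,0]],
    [[0,0,0],[0,0,0]],
    [[0,0,-8],[0,0,0]],
    [[0,0,-8],[0,0,0]],
    [[0,0,-8],[0,0,0]],
    [[0,0,-8],[0,0,0]],
    [[0,0,-8],[0,0,0]],
    [[0,0,0],[0,0,0]]
  ],
  "fingers": 0.45
}}

```text
clock: 31.0
tool_pos: [0.564, -0.0998, 0.4243]
tool_rot: [[0.995, -0.096, 0.004], [-0.096, -0.995, -0.001], [0.004, 0.0, -1.0]]
force: [0.3, -0.8, 0.0]
finger_gap: 0.0424
```

Run:
```python
from h import *
np.set_printoptions(precision=4,suppress=True)
for c in ['side','scene','wrist']:
    p=r.capture(c); T=np.array(p['cam_to_world']); print(c)
    for uv,X in knobray(p):
        d=X-T[:3,3]; d/=np.linalg.norm(d); print('centre',X+d*.012,'at z=.30',w(p,uv,.30))
    for t in ['handle_pivot','knob_centre']:
        for m in r.mark_of(p,t)[:1]: print(t,m['conf'],w(p,m['uv'],.25 if t[0]=='h' else .3))
s=r.state(); print(s['clock'],s['tool_pos'],s['force'],s['finger_gap'])
```

```text
side
blob [331 192  11   7  30] surface [ 0.5662 -0.0911  0.298 ]
centre [ 0.5744 -0.0887  0.2896] at z=.30 [ 0.5641 -0.0917  0.3   ]
handle_pivot 0.56 [ 0.5814 -0.0891  0.25  ]
knob_centre 0.58 [ 0.5788 -0.0863  0.3   ]
scene
blob [298 154  14  12 125] surface [ 0.5852 -0.0834  0.308 ]
centre [ 0.5774 -0.0885  0.3005] at z=.30 [ 0.5768 -0.0888  0.3   ]
handle_pivot 0.57 [ 0.5812 -0.0885  0.25  ]
knob_centre 0.68 [ 0.8392 -0.0553  0.3   ]
wrist
blob [321 230  38  37 997] surface [ 0.5749 -0.0844  0.3119]
centre [ 0.5753 -0.0876  0.3003] at z=.30 [ 0.5754 -0.0877  0.3   ]
handle_pivot 0.55 [ 0.5791 -0.0894  0.25  ]
knob_centre 0.7 [ 0.5773 -0.0902  0.3   ]
31.45 [ 0.5632 -0.0998  0.4216] [ 0.3672 -0.1392 -0.0678] 0.04257420095230984
```

Run:
```python
from h import *
np.set_printoptions(precision=4,suppress=True)
p=r.capture('scene'); q=r.capture('side'); C=np.array([.5455,-.061])
def ang(c,uv,z):
    X=w(c,uv,z); d=X[:2]-C; return np.degrees(np.arctan2(d[1],d[0])),np.linalg.norm(d)
print('s6 dot scene',ang(p,(359.5,187.5),.239),'side',ang(q,(278.3,234.5),.239),'clevis',ang(p,(303.5,181),.25))
for n,c in [('scene',p),('side',q)]:
    d=c['z_map']; T=np.array(c['cam_to_world']); vv,uu=np.mgrid[0:480,0:640]
    X=np.stack([(uu-c['cx'])/c['fx']*d,-(vv-c['cy'])/c['fy']*d,-d],-1)@T[:3,:3].T+T[:3,3]
    k=(abs(np.hypot(X[...,0]-C[0],X[...,1]-C[1])-.051)<.007)&(abs(X[...,2]-.239)<.006)&(c['img'].min(-1)>140)
    v,u=np.nonzero(k); print(n,len(u),u.mean(),v.mean(),ang(c,(u.mean(),v.mean()),.239))
a=cv2.resize(p['img'][130:280,290:390],(400,600),interpolation=2); b=cv2.resize(q['img'][160:310,260:360],(400,600),interpolation=2)
cv2.imwrite('pics/s7.png',np.hstack([a,b])[:,:,::-1])
```

```text
s6 dot scene (np.float64(115.43205541225379), np.float64(0.050598870450141185)) side (np.float64(120.47898887179717), np.float64(0.04826612511175908)) clevis (np.float64(-50.93324475198835), np.float64(0.042004266117454454))
scene 6 357.0 179.5 (np.float64(138.65281762739153), np.float64(0.04907046504647569))
side 20 281.1 240.55 (np.float64(135.18582740239356), np.float64(0.04766033142920522))
```

View pics/s7.png

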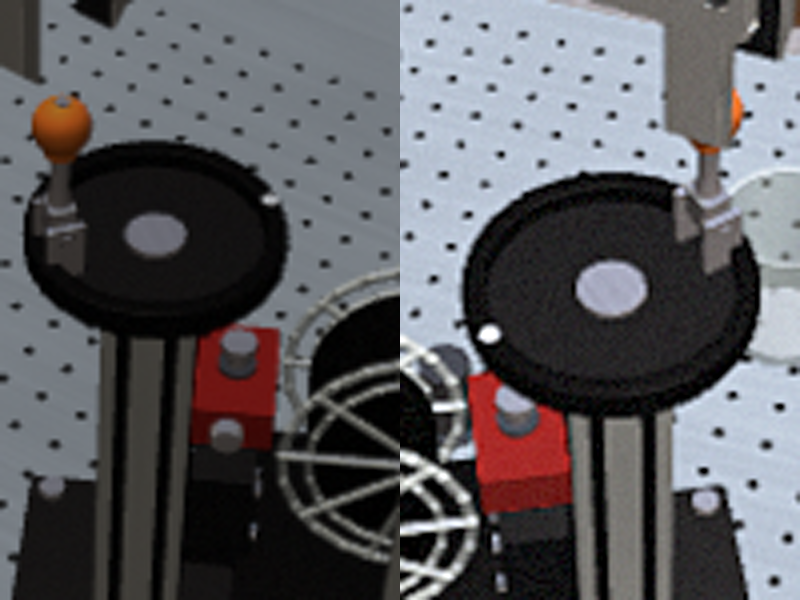

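On release the wheel turned back about 18–20°: the rim dot went from about 117° to 137°, and the knob is now at about −41°. Opening the jaws abruptly let the stop's springiness rewind it. I'll regrip with the jaws tangential, rewind, and then unload gradually before opening.

Run:
```python
from h import *
s=r.state(); a=np.array([*s['tool_pos'],-5.5]); b=np.array([.5762,-.0884,.4216,32.5])
c=[(.5762,-.0884,z,32.5) for z in (.408,.394,.386,.382)]
plan([a+(b-a)*k/6 for k in range(1,7)]+c)
```

```text
[[[2.0,-2.1,0.0],[0.0,0.0,-6.3]],[[2.1,-1.9,0.1],[0.0,0.0,-6.3]],[[2.4,-1.6,-0.0],[0.0,0.0,-6.4]],[[2.5,-1.3,0.0],[0.0,0.0,-6.3]],[[2.7,-1.1,0.1],[0.0,0.0,-6.3]],[[2.8,-0.8,-0.0],[0.0,0.0,-6.4]],[[-0.0,0.0,13.6],[0.0,0.0,0.0]],[[-0.0,0.0,14.0],[0.0,0.0,0.0]],[[-0.0,0.0,8.0],[0.0,0.0,0.0]],[[-0.0,0.0,4.0],[0.0,0.0,0.0]]]
```

{"api": "jog_arm", "payload": {
  "commands": [
    [[2,-2.1,0],[0,0,-6.3]],
    [[2.1,-1.9,0],[0,0,-6.3]],
    [[2.4,-1.6,0],[0,0,-6.4]],
    [[2.5,-1.3,0],[0,0,-6.3]],
    [[2.7,-1.1,0],[0,0,-6.3]],
    [[2.8,-0.8,0],[0,0,-6.4]],
    [[0,0,13.6],[0,0,0]],
    [[0,0,14],[0,0,0]],
    [[0,0,8],[0,0,0]],
    [[0,0,4],[0,0,0]]
  ]
}}

```text
clock: 32.38
tool_pos: [0.5757, -0.0885, 0.3811]
tool_rot: [[0.843, 0.537, -0.002], [0.537, -0.843, 0.0], [-0.002, -0.001, -1.0]]
force: [-0.0, -0.0, 0.4]
finger_gap: 0.0425
```

{"api": "jog_arm", "payload": {
  "commands": [
    [[0,0,0],[0,0,0]],
    [[0,0,0],[0,0,0]],
    [[0,0,0],[0,0,0]],
    [[0,0,0],[0,0,0]],
    [[0,0,0],[0,0,0]],
    [[0,0,0],[0,0,0]],
    [[0,0,0],[0,0,0]],
    [[0,0,0],[0,0,0]],
    [[0,0,0],[0,0,0]],
    [[0,0,0],[0,0,0]]
  ],
  "fingers": 0
}}

```text
clock: 33.22
tool_pos: [0.577, -0.088, 0.3831]
tool_rot: [[0.843, 0.538, 0.002], [0.538, -0.843, 0.0], [0.002, 0.001, -1.0]]
force: [2.5, 1.6, 3.7]
finger_gap: 0.0226
```

Run:
```python
from h import *
s=r.state(); print(s['clock'],s['tool_pos'],s['force'],s['finger_gap'],s['tool_rot'][:,0])
E=np.array([.5455,-.061]); drag(E)
# circle about C from commanded; radius 43
Q=s['tool_rot']; P=np.array([.5762,-.0884]); p=s['tool_pos'][:2]; rad=np.linalg.norm(p-E); th=np.arctan2(*(p-E)[::-1]); print(rad,th)
pts=[]
for k in range(1,11):
    t=th-.03*k; pts.append((*(E+(rad+.001)*np.array([np.cos(t),np.sin(t)])),s['tool_pos'][2],32.5))
plan(pts,dict(tool_pos=[*p,s['tool_pos'][2]],tool_rot=Q))
```

```text
33.2167 [ 0.5769667  -0.08804461  0.3831024 ] [2.51674463 1.56958641 3.67386394] 0.02263392956513685 [0.8431872  0.53761585 0.00213   ]
clk 33.22 th -0.710 cmd -7.625 rad 41.5mm tang(resist) 2.83 radial 0.89 Fz 3.7 gap 0.0226 z 0.3831
0.041491733276595534 -0.7099648102678834
[[[-0.9,1.3,-0.0],[0.0,0.0,0.0]],[[-1.3,0.3,-0.0],[0.0,0.0,0.0]],[[-1.2,0.3,-0.0],[0.0,0.0,0.0]],[[-1.3,0.2,-0.0],[0.0,0.0,0.0]],[[-1.2,0.2,-0.0],[0.0,0.0,0.0]],[[-1.3,0.2,-0.0],[0.0,0.0,0.0]],[[-1.3,0.1,-0.0],[0.0,0.0,0.0]],[[-1.2,0.1,-0.0],[0.0,0.0,0.0]],[[-1.3,0.1,-0.0],[0.0,0.0,0.0]],[[-1.3,-0.0,-0.0],[0.0,0.0,0.0]]]
```

{"api": "jog_arm", "payload": {
  "commands": [
    [[-0.6,1.3,0],[0,0,0]],
    [[-0.6,0.6,0],[0,0,0]],
    [[-0.6,0.3,0],[0,0,0]],
    [[-0.6,0.2,0],[0,0,0]],
    [[-0.6,0.2,0],[0,0,0]],
    [[-0.6,0.1,0],[0,0,0]],
    [[-0.6,0.1,0],[0,0,0]],
    [[-0.6,0.1,0],[0,0,0]],
    [[-0.6,0.1,0],[0,0,0]],
    [[-0.6,0.1,0],[0,0,0]]
  ]
}}

```text
clock: 34.05
tool_pos: [0.5737, -0.0919, 0.3831]
tool_rot: [[0.842, 0.539, 0.003], [0.539, -0.842, 0.003], [0.004, -0.001, -1.0]]
force: [3.7, 4.5, 3.7]
finger_gap: 0.0225
```

Run:
```python
from h import *
drag(np.array([.5455,-.061]))
```

```text
clk 34.05 th -0.831 cmd -7.625 rad 41.9mm tang(resist) 5.80 radial -0.82 Fz 3.7 gap 0.0225 z 0.3831
```

{"api": "jog_arm", "payload": {
  "commands": [
    [[-0.4,0,0],[0,0,0]],
    [[-0.4,0,0],[0,0,0]],
    [[-0.4,0,0],[0,0,0]],
    [[-0.5,0,0],[0,0,0]],
    [[-0.5,0,0],[0,0,0]],
    [[-0.5,0,0],[0,0,0]],
    [[-0.5,0,0],[0,0,0]],
    [[-0.5,0,0],[0,0,0]],
    [[-0.5,-0.1,0],[0,0,0]],
    [[-0.5,-0.1,0],[0,0,0]]
  ]
}}

```text
clock: 34.88
tool_pos: [0.5702, -0.0947, 0.3831]
tool_rot: [[0.842, 0.539, 0.004], [0.539, -0.842, 0.003], [0.005, -0.0, -1.0]]
force: [5.0, 4.7, 3.1]
finger_gap: 0.0223
```

Run:
```python
from h import *
drag(np.array([.5455,-.061])); r.capture('wrist'); drag(np.array([.5455,-.061])); r.capture('wrist'); drag(np.array([.5455,-.061]))
```

```text
clk 34.88 th -0.940 cmd -7.625 rad 41.8mm tang(resist) 6.81 radial -0.85 Fz 3.1 gap 0.0223 z 0.3831
clk 34.93 th -0.943 cmd -7.625 rad 41.8mm tang(resist) 6.85 radial -0.80 Fz 3.3 gap 0.0224 z 0.3831
clk 34.98 th -0.942 cmd -7.625 rad 41.8mm tang(resist) 6.96 radial -1.66 Fz 2.9 gap 0.0224 z 0.3831
```

Drag is 6.9 N, and the slope matches 1 N per 0.1 rad, so contact was at about −0.55. Now I'll unload gradually and see whether it holds.

{"api": "jog_arm", "payload": {
  "commands": [
    [[0.3,0,0],[0,0,0]],
    [[0.3,0,0],[0,0,0]],
    [[0.3,0,0],[0,0,0]],
    [[0.3,0,0],[0,0,0]],
    [[0.3,0,0],[0,0,0]],
    [[0.3,0,0],[0,0,0]],
    [[0.3,0,0],[0,0,0]],
    [[0.3,0,0],[0,0,0]],
    [[0.3,0,0],[0,0,0]],
    [[0.3,0,0],[0,0,0]]
  ]
}}

```text
clock: 35.82
tool_pos: [0.5709, -0.0946, 0.383]
tool_rot: [[0.843, 0.538, -0.001], [0.538, -0.843, 0.0], [-0.001, -0.0, -1.0]]
force: [0.0, 1.4, 7.0]
finger_gap: 0.0222
```

Run:
```python
from h import *
drag(np.array([.5455,-.061])); r.capture('wrist'); drag(np.array([.5455,-.061]))
```

```text
clk 35.82 th -0.923 cmd -7.625 rad 42.1mm tang(resist) 0.86 radial -1.11 Fz 7.0 gap 0.0222 z 0.3830
clk 35.87 th -0.923 cmd -7.625 rad 42.2mm tang(resist) 1.98 radial -1.44 Fz 7.3 gap 0.0223 z 0.3830
```

{"api": "jog_arm", "payload": {
  "commands": [
    [[0.2,0,-0.2],[0,0,0]],
    [[0.2,0,-0.2],[0,0,0]],
    [[0.1,0,-0.2],[0,0,0]],
    [[0.1,0,-0.2],[0,0,0]],
    [[0.1,0,-0.2],[0,0,0]],
    [[0,0,0],[0,0,0]],
    [[0,0,0],[0,0,0]],
    [[0,0,0],[0,0,0]],
    [[0,0,0],[0,0,0]],
    [[0,0,0],[0,0,0]]
  ]
}}

```text
clock: 36.7
tool_pos: [0.5717, -0.0946, 0.3831]
tool_rot: [[0.843, 0.538, -0.001], [0.538, -0.843, 0.0], [-0.001, -0.0, -1.0]]
force: [-0.0, 2.1, 2.1]
finger_gap: 0.0222
```

Run:
```python
from h import *
drag(np.array([.5455,-.061])); r.capture('wrist'); drag(np.array([.5455,-.061]))
```

```text
clk 36.70 th -0.909 cmd -7.625 rad 42.6mm tang(resist) 1.30 radial -1.69 Fz 2.1 gap 0.0222 z 0.3831
clk 36.75 th -0.908 cmd -7.625 rad 42.6mm tang(resist) 1.15 radial -1.35 Fz 2.4 gap 0.0225 z 0.3831
```

{"api": "jog_arm", "payload": {
  "commands": [
    [[0.2,0,0],[0,0,0]],
    [[0.2,0,0],[0,0,0]],
    [[0.2,0,0],[0,0,0]],
    [[0.2,0,0],[0,0,0]],
    [[0.2,0,0],[0,0,0]],
    [[0,0,0],[0,0,0]],
    [[0,0,0],[0,0,0]],
    [[0,0,0],[0,0,0]],
    [[0,0,0],[0,0,0]],
    [[0,0,0],[0,0,0]]
  ]
}}

```text
clock: 37.58
tool_pos: [0.5726, -0.094, 0.3832]
tool_rot: [[0.843, 0.538, -0.0], [0.538, -0.843, 0.0], [-0.0, -0.0, -1.0]]
force: [-0.6, 1.5, -0.8]
finger_gap: 0.0225
```

Run:
```python
from h import *
for i in range(3): drag(np.array([.5455,-.061])); r.capture('wrist')
```

```text
clk 37.58 th -0.882 cmd -7.625 rad 42.7mm tang(resist) 0.49 radial -1.55 Fz -0.8 gap 0.0225 z 0.3832
clk 37.63 th -0.882 cmd -7.625 rad 42.7mm tang(resist) 1.41 radial -1.99 Fz -1.1 gap 0.0222 z 0.3832
clk 37.68 th -0.883 cmd -7.625 rad 42.7mm tang(resist) 1.06 radial -1.42 Fz -1.0 gap 0.0222 z 0.3832
```

{"api": "jog_arm", "payload": {
  "commands": [
    [[0.2,-0.1,0],[0,0,0]],
    [[0.2,0,0],[0,0,0]],
    [[0.2,-0.1,0],[0,0,0]],
    [[0.2,0,0],[0,0,0]],
    [[0.2,-0.1,0],[0,0,0]],
    [[0.2,0,0],[0,0,0]],
    [[0.2,-0.1,0],[0,0,0]],
    [[0.2,0,0],[0,0,0]],
    [[0,0,0],[0,0,0]],
    [[0,0,0],[0,0,0]]
  ]
}}

```text
clock: 38.57
tool_pos: [0.5739, -0.0929, 0.3832]
tool_rot: [[0.843, 0.537, -0.0], [0.537, -0.843, -0.0], [-0.0, -0.0, -1.0]]
force: [0.2, 1.8, -3.0]
finger_gap: 0.0227
```

Run:
```python
from h import *
for i in range(3): drag(np.array([.5455,-.061])); r.capture('wrist')
```

```text
clk 38.57 th -0.844 cmd -7.625 rad 42.7mm tang(resist) 1.34 radial -1.22 Fz -3.0 gap 0.0227 z 0.3832
clk 38.62 th -0.844 cmd -7.625 rad 42.7mm tang(resist) 0.32 radial -1.73 Fz -3.7 gap 0.0224 z 0.3832
clk 38.67 th -0.844 cmd -7.625 rad 42.7mm tang(resist) 1.42 radial -1.30 Fz -3.2 gap 0.0224 z 0.3832
```

{"api": "jog_arm", "payload": {
  "commands": [
    [[0,0,0],[0,0,0]],
    [[0,0,0],[0,0,0]],
    [[0,0,0],[0,0,0]],
    [[0,0,0],[0,0,0]],
    [[0,0,0],[0,0,0]],
    [[0,0,0],[0,0,0]],
    [[0,0,0],[0,0,0]],
    [[0,0,0],[0,0,0]],
    [[0,0,0],[0,0,0]],
    [[0,0,0],[0,0,0]]
  ],
  "fingers": 0.265
}}

```text
clock: 39.55
tool_pos: [0.5741, -0.0927, 0.3836]
tool_rot: [[0.843, 0.538, 0.001], [0.538, -0.843, 0.0], [0.001, 0.0, -1.0]]
force: [0.2, 1.3, 0.3]
finger_gap: 0.0249
```

Run:
```python
from h import *
for i in range(3): drag(np.array([.5455,-.061])); p=r.capture('wrist')
for uv,X in knobray(p):
    k=w(p,uv,.30)[:2]; d=k-np.array([.5455,-.061]); print(k,'th',np.arctan2(d[1],d[0]),np.linalg.norm(d))
```

```text
clk 39.55 th -0.836 cmd -7.625 rad 42.7mm tang(resist) 1.02 radial -0.89 Fz 0.3 gap 0.0249 z 0.3836
clk 39.60 th -0.836 cmd -7.625 rad 42.7mm tang(resist) 2.10 radial 0.73 Fz 1.5 gap 0.0252 z 0.3836
clk 39.65 th -0.837 cmd -7.625 rad 42.7mm tang(resist) 2.27 radial 0.41 Fz 1.9 gap 0.0247 z 0.3836
blob [ 298  269   45   46 1448] surface [ 0.57099904 -0.08797955  0.31144366]
[ 0.57359083 -0.09192163] th -0.8333309578133927 0.04177609269663236
```

{"api": "jog_arm", "payload": {
  "commands": [
    [[0.2,-0.1,0],[0,0,0]],
    [[0.2,0,0],[0,0,0]],
    [[0.2,-0.1,0],[0,0,0]],
    [[0.2,0,0],[0,0,0]],
    [[0.2,-0.1,0],[0,0,0]],
    [[0.2,0,0],[0,0,0]],
    [[0.2,-0.1,0],[0,0,0]],
    [[0.2,0,0],[0,0,0]],
    [[0.2,0,0],[0,0,0]],
    [[0.2,0,0],[0,0,0]]
  ]
}}

```text
clock: 40.53
tool_pos: [0.5753, -0.0915, 0.3833]
tool_rot: [[0.843, 0.537, -0.0], [0.537, -0.843, -0.0], [-0.0, -0.0, -1.0]]
force: [0.2, 0.7, -1.0]
finger_gap: 0.0248
```

```bash
cat >> h.py <<'E'
def kth(n=3):
    for i in range(n): drag(np.array([.5455,-.061])); p=r.capture('wrist')
    for uv,X in knobray(p):
        k=w(p,uv,.30)[:2]; d=k-np.array([.5455,-.061]); print(k,'th',np.arctan2(d[1],d[0]),np.linalg.norm(d))
    return p
E
python3 -c "
from h import *
kth()"
```

```text
clk 40.53 th -0.797 cmd -7.625 rad 42.6mm tang(resist) 0.62 radial -0.34 Fz -1.0 gap 0.0248 z 0.3833
clk 40.58 th -0.795 cmd -7.625 rad 42.6mm tang(resist) -0.23 radial -0.08 Fz -0.2 gap 0.0246 z 0.3833
clk 40.63 th -0.795 cmd -7.625 rad 42.6mm tang(resist) 0.31 radial 0.54 Fz -0.3 gap 0.0250 z 0.3833
blob [ 296  270   47   45 1441] surface [ 0.57177646 -0.08702024  0.31165109]
[ 0.57438386 -0.09107123] th -0.8055356661674308 0.04169599281676086
```

The push force has gone to zero with the knob at about −0.80, so the wheel holds on its own, about 0.25 rad past contact. Next I'll open, rise, go to the outer side, and fold by pushing.

{"api": "jog_arm", "payload": {
  "commands": [
    [[0,0,0],[0,0,0]],
    [[0,0,0],[0,0,0]],
    [[0,0,0],[0,0,0]],
    [[0,0,-10],[0,0,0]],
    [[0,0,-10],[0,0,0]],
    [[0,0,-10],[0,0,0]],
    [[0,0,-10],[0,0,0]],
    [[0,0,0],[0,0,0]],
    [[0,0,0],[0,0,0]],
    [[0,0,0],[0,0,0]]
  ],
  "fingers": 0.4
}}

```text
clock: 41.52
tool_pos: [0.5752, -0.0915, 0.4233]
tool_rot: [[0.843, 0.537, -0.0], [0.537, -0.843, -0.0], [-0.0, -0.0, -1.0]]
force: [0.1, -0.6, -0.6]
finger_gap: 0.0378
```

Run:
```python
from h import *
p=kth(1); uv,X=knobray(p)[0]; k=w(p,uv,.30)[:2]
C=np.array([.5455,-.061]); a=np.arctan2(*(k-C)[::-1]); u=np.array([np.cos(a),np.sin(a)]); K=C+.042*u; yaw=np.degrees(a)+90; print(a,yaw,K)
s=r.state(); p0=np.array([*s['tool_pos'],32.5]); t=np.array([*(K+.028*u),s['tool_pos'][2],yaw]); z=t[2]
pts=[p0+(t-p0)*k/4 for k in range(1,5)]+[(t[0],t[1],z+(.389-z)*k/6,yaw) for k in range(1,7)]
plan(pts)
```

```text
clk 41.52 th -0.798 cmd -7.625 rad 42.5mm tang(resist) -0.35 radial 0.48 Fz -0.6 gap 0.0378 z 0.4233
blob [307 248  36  37 940] surface [ 0.57441268 -0.08514457  0.31162801]
[ 0.57664345 -0.08823906] th -0.7186216001289363 0.04137488075487352
blob [307 248  36  37 940] surface [ 0.57441268 -0.08514457  0.31162801]
-0.7186216001289363 48.82601524567406 [ 0.57711398 -0.08865061]
[[[2.8,6.4,-0.0],[0.0,0.0,-4.1]],[[2.3,6.6,-0.0],[0.0,0.0,-4.0]],[[1.8,6.7,-0.0],[0.0,0.0,-4.1]],[[1.4,6.8,-0.0],[0.0,0.0,-4.1]],[[-0.0,0.0,5.7],[0.0,0.0,0.0]],[[-0.0,0.0,5.6],[0.0,0.0,0.0]],[[-0.0,0.0,5.7],[0.0,0.0,0.0]],[[-0.0,0.0,5.7],[0.0,0.0,0.0]],[[-0.0,0.0,5.6],[0.0,0.0,0.0]],[[-0.0,0.0,5.7],[0.0,0.0,0.0]]]
```

The knob rests at −0.72, the same place as after the first release. That position is therefore the screw's own self-holding rest against the stop, however the wheel is let go. On to the fold.

{"api": "jog_arm", "payload": {
  "commands": [
    [[2.8,6.4,0],[0,0,-4.1]],
    [[2.3,6.6,0],[0,0,-4]],
    [[1.8,6.7,0],[0,0,-4.1]],
    [[1.4,6.8,0],[0,0,-4.1]],
    [[0,0,5.7],[0,0,0]],
    [[0,0,5.6],[0,0,0]],
    [[0,0,5.7],[0,0,0]],
    [[0,0,5.7],[0,0,0]],
    [[0,0,5.6],[0,0,0]],
    [[0,0,5.7],[0,0,0]]
  ],
  "fingers": 0
}}

```text
clock: 42.4
tool_pos: [0.5982, -0.1067, 0.3887]
tool_rot: [[0.659, 0.753, -0.0], [0.753, -0.659, -0.0], [-0.0, -0.0, -1.0]]
force: [-0.4, 0.9, 0.7]
finger_gap: 0.0003
```

{"api": "jog_arm", "payload": {
  "commands": [
    [[0,-4.3,0.7],[0,0,0]],
    [[0,-4.3,0.7],[0,0,0]],
    [[0,-4.3,0.7],[0,0,0]],
    [[0,-4.3,0.7],[0,0,0]],
    [[0,-4.3,0.7],[0,0,0]],
    [[0,-4.3,0.7],[0,0,0]],
    [[0,-4.3,0.7],[0,0,0]],
    [[0,-4.3,0.7],[0,0,0]],
    [[0,-4.3,0.7],[0,0,0]],
    [[0,-4.3,0.7],[0,0,0]]
  ]
}}

```text
clock: 43.23
tool_pos: [0.566, -0.0792, 0.3818]
tool_rot: [[0.659, 0.752, 0.0], [0.752, -0.659, -0.001], [-0.001, 0.001, -1.0]]
force: [3.7, -2.8, -4.2]
finger_gap: 0.0004
```

Run:
```python
from h import *
np.set_printoptions(precision=4,suppress=True)
s=r.state(); print(s['clock'],s['tool_pos'],s['force'],s['finger_gap'])
for c in ['scene','side','wrist']:
    p=r.capture(c); T=np.array(p['cam_to_world'])
    for uv,X in knobray(p):
        d=X-T[:3,3]; d/=np.linalg.norm(d); print(c,'centre',X+d*.012)
    if c=='scene': a=p['img'][130:230,280:380]
    if c=='side': b=p['img'][160:260,260:360]
cv2.imwrite('pics/s8.png',np.hstack([cv2.resize(a,(400,400),interpolation=2),cv2.resize(b,(400,400),interpolation=2)])[:,:,::-1])
```

```text
43.2333 [ 0.566  -0.0792  0.3818] [ 3.6796 -2.7744 -4.2436] 0.0004415878023604957
blob [318 158  16  15 129] surface [ 0.5586 -0.0613  0.2892]
scene centre [ 0.5506 -0.066   0.2816]
blob [306 199  19  16 209] surface [ 0.5427 -0.0686  0.2912]
side centre [ 0.5506 -0.0658  0.2826]
blob [ 296  224   43   44 1311] surface [ 0.5458 -0.0625  0.2949]
wrist centre [ 0.5481 -0.0646  0.2833]
```

View pics/s8.png

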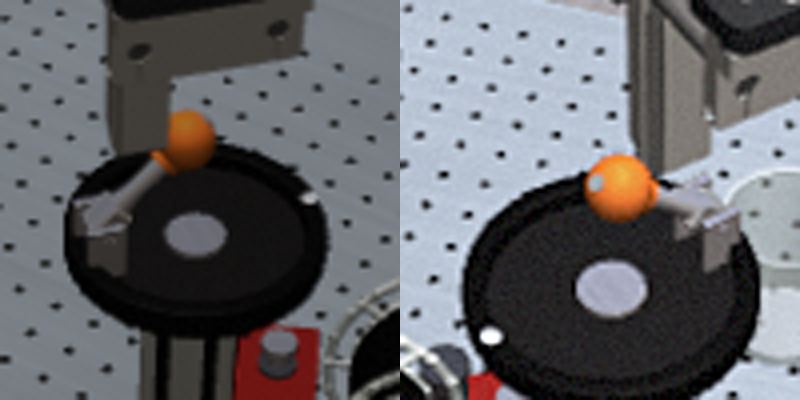

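The fold is at about 40°, with the ball at (0.550,−0.066,0.282) and the rim dot unmoved. Now I'll rise over the ball and press it down along its arc.

{"api": "jog_arm", "payload": {
  "commands": [
    [[0,2,-4],[0,0,0]],
    [[0,0,-8],[0,0,0]],
    [[0,0,-8],[0,0,0]],
    [[0,-7,0],[0,0,0]],
    [[0,-7,0],[0,0,0]],
    [[0,-7,0],[0,0,0]],
    [[0,-2,0],[0,0,0]],
    [[0,0,3],[0,0,0]],
    [[0,0,3],[0,0,0]],
    [[0,0,3],[0,0,0]]
  ]
}}

```text
clock: 44.22
tool_pos: [0.5503, -0.0651, 0.3929]
tool_rot: [[0.659, 0.752, -0.0], [0.752, -0.659, -0.0], [-0.0, -0.0, -1.0]]
force: [-0.3, 0.4, 0.0]
finger_gap: 0.0008
```

{"api": "jog_arm", "payload": {
  "commands": [
    [[0,-2.2,2.7],[0,0,0]],
    [[0,-1.9,2.9],[0,0,0]],
    [[0,-1.7,3],[0,0,0]],
    [[0,-1.6,3.2],[0,0,0]],
    [[0,-1.3,3.2],[0,0,0]],
    [[0,-1.1,3.3],[0,0,0]],
    [[0,-0.8,3.4],[0,0,0]],
    [[0,-0.6,3.4],[0,0,0]],
    [[0,-0.4,3.5],[0,0,0]],
    [[0,-0.1,3.5],[0,0,0]]
  ]
}}

```text
clock: 45.05
tool_pos: [0.5415, -0.0574, 0.3608]
tool_rot: [[0.659, 0.752, 0.0], [0.752, -0.659, -0.0], [-0.0, 0.0, -1.0]]
force: [-0.8, 0.6, 1.1]
finger_gap: 0.0007
```

{"api": "jog_arm", "payload": {
  "commands": [
    [[0,0,0.5],[0,0,0]],
    [[0,0,0.5],[0,0,0]],
    [[0,0,0.5],[0,0,0]],
    [[0,0,0.5],[0,0,0]],
    [[0,0,0.5],[0,0,0]],
    [[0,0,0],[0,0,0]],
    [[0,0,0],[0,0,0]],
    [[0,0,0],[0,0,0]],
    [[0,0,0],[0,0,0]],
    [[0,0,0],[0,0,0]]
  ]
}}

```text
clock: 45.88
tool_pos: [0.5417, -0.0571, 0.359]
tool_rot: [[0.658, 0.753, 0.001], [0.753, -0.658, 0.0], [0.0, 0.0, -1.0]]
force: [-1.1, 1.0, 3.8]
finger_gap: 0.0002
```

{"api": "jog_arm", "payload": {
  "commands": [
    [[0,0,0.5],[0,0,0]],
    [[0,0,0.5],[0,0,0]],
    [[0,0,0],[0,0,0]],
    [[0,0,0],[0,0,0]],
    [[0,0,0],[0,0,0]],
    [[0,0,0],[0,0,0]],
    [[0,0,0],[0,0,0]],
    [[0,0,0],[0,0,0]],
    [[0,0,0],[0,0,0]],
    [[0,0,0],[0,0,0]]
  ]
}}

```text
clock: 46.72
tool_pos: [0.5419, -0.0566, 0.3586]
tool_rot: [[0.658, 0.753, 0.002], [0.753, -0.658, 0.0], [0.001, 0.001, -1.0]]
force: [-0.9, 1.1, 7.5]
finger_gap: 0.0004
```

{"api": "jog_arm", "payload": {
  "commands": [
    [[0,0,-10],[0,0,0]],
    [[0,0,-20],[0,0,0]],
    [[0,0,-20],[0,0,0]],
    [[0,0,-20],[0,0,0]],
    [[0,0,-10],[0,0,0]],
    [[0,10,0],[0,0,0]],
    [[0,10,0],[0,0,0]],
    [[0,10,0],[0,0,0]],
    [[0,10,0],[0,0,0]],
    [[0,0,0],[0,0,0]]
  ]
}}

```text
clock: 47.55
tool_pos: [0.5728, -0.086, 0.4359]
tool_rot: [[0.661, 0.751, -0.002], [0.751, -0.661, -0.0], [-0.001, -0.001, -1.0]]
force: [0.4, -0.5, -0.2]
finger_gap: 0.0001
```

Run:
```python
from h import *
np.set_printoptions(precision=4,suppress=True)
s=r.state(); print(s['clock'],s['tool_pos'],s['force'])
C=np.array([.5455,-.061])
for c in ['scene','side','wrist']:
    p=r.capture(c); T=np.array(p['cam_to_world'])
    for uv,X in knobray(p):
        d=X-T[:3,3]; d/=np.linalg.norm(d); print(c,'centre',X+d*.012)
    d=p['z_map']; vv,uu=np.mgrid[0:480,0:640]
    X=np.stack([(uu-p['cx'])/p['fx']*d,-(vv-p['cy'])/p['fy']*d,-d],-1)@T[:3,:3].T+T[:3,3]
    k=(abs(np.hypot(X[...,0]-C[0],X[...,1]-C[1])-.051)<.007)&(abs(X[...,2]-.239)<.006)&(p['img'].min(-1)>140)
    v,u=np.nonzero(k)
    if len(u): print('dot',np.degrees(np.arctan2(*(w(p,(u.mean(),v.mean()),.239)[:2]-C)[::-1])))
    plat=X[(d>0)&(X[...,2]>.02)&(X[...,2]<.12)&(X[...,1]>C[1]+.06)&(X[...,1]<C[1]+.22)&(abs(X[...,0]-C[0])<.07)]
    h,e=np.histogram(plat[:,2],bins=50,range=(.02,.12)); print([(round(a*1000),int(b)) for a,b in zip(e,h) if b>60])
    if c=='scene': save(p,'s9')
```

```text
47.55 [ 0.5728 -0.086   0.4359] [ 0.4389 -0.5218 -0.2343]
blob [326 173  15  12 131] surface [ 0.5474 -0.0528  0.2574]
scene centre [ 0.5394 -0.0572  0.2495]
dot 139.9348424413467
[(58, 62), (60, 232), (62, 679), (64, 467), (66, 63)]
blob [300 218  19  16 227] surface [ 0.5345 -0.062   0.2589]
side centre [ 0.542  -0.0592  0.25  ]
dot 139.05150639495926
[(62, 92), (64, 158)]
blob [302 177  30  32 733] surface [ 0.5373 -0.0562  0.2623]
wrist centre [ 0.5382 -0.057   0.2504]
dot 137.69985458079785
[(62, 71), (64, 598), (66, 132)]
```

View pics/s9.png

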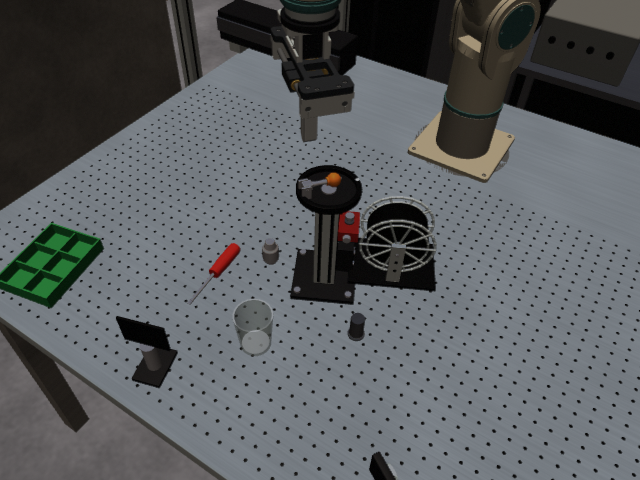

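The handle is flat (knob centre z = 0.250, pressed to its stop with 7.5 N), the rim dot hasn't moved since release, and the gripper is clear. The neighbouring things are where they were. Handing in.

```bash
python3 -c "
from rig import r
print(r.finish_job(), r.state()['clock'])"
```

```text
the job is handed in; nothing more can be done
the job is handed in; nothing more can be done
```

I folded the handle upright and wound it clockwise about 1.4 turns until the carriage met the stop screw. I then folded the handle flat, let go and handed the job in at about 48 s. The one doubtful point is how firmly the carriage still sits against the stop.

**Winding:** The knob turned freely at about 3.3 N. Past contact the drag rose about 1 N per 0.1 rad. I stopped at about 7 N, and the highest reading was 7.4 N, within the snug range.

**Spring-back after release:** When I first let go, the wheel turned back about 0.35 rad. I regripped, rewound to 6.9 N and eased the load off before opening the fingers. It still settled at the same angle. I estimate that is about 0.16 rad past contact, so it rests against the stop with less compression than the 7 N peak. By that estimate, winding on from there would start at roughly 4.6 N, just under the 5 N snug limit.

**Other things that went wrong:** The knob slipped out of the fingers once during the first swing to upright, and I regripped it. I folded the handle down by pushing the knob with closed fingers instead of pinching it.

**Last checks:**
- **Handle:** the knob centre is at 0.250 m, which is flat, and pressing it met the stop at 7.5 N.
- **Wheel:** the mark on its rim stayed put during the fold, to within the measurement error of a few degrees.
- **Carriage:** the platform is about 14 mm higher than at the start.
- **Surroundings:** the gripper touches nothing, and the other things on the table look unmoved in the picture.

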